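Fetch the spare corner guard from behind the shelf display

ROBOT

A 7-joint arm with a two-finger parallel gripper is mounted at the origin on the work surface. World frame = base frame: x ahead of the robot, y to its left, z up, the work surface at z = 0. Lengths are in m, angles in degrees, forces in N, time in s.
With the tool pointing down it reaches from about 0.425 to 0.95 m from the base axis. Payload 4.7 kg.
Tool frame: the origin (TCP) lies midway between the tips of the shut fingers; the grasp point (between the pads) lies ctrl.grasp_offset behind it (ctrl.grasp_offset is the distance from the TCP to the grasp point, in m); z points along the fingers, y is the line along which they close (so a half turn about z gives the same grasp; the last joint's range is limited). The gripper opens to 85 mm and grips with 20 to 120 N. Pads are 22 mm wide; open, the fingers measure 114 mm over their backs; the gripper's body (76 mm by 85 mm) begins 54 mm behind the grasp point. The pads swing forward as they close: fully open they stand 13 mm farther back than shut.
Start: joints at [65.839, 26.849, -2.785, 87.806, 1.381, 65.374, -4.715], TCP at [0.258, -0.624, 0.231] pointing down, gripper open.
Joint ranges: [-148.3, 148.3], [-19.14, 114.17], [-79.39, 73.82], [5.75, 140.21], [-59.74, 239.74], [12.07, 113.84], [-152.46, 152.46]. Speed limits (degrees/s): [147.25, 147.25, 180, 180, 180, 180, 180].

INTERFACE

Orientations are given as a 3x3 rotation matrix whose columns are the frame's x, y, z axes.
In Python, from bench import ctrl gives the robot as it stands. The module is installed in compiled form; this text tells all that it offers.
- The arm moves only by the tool servo_tool, never from a script. Its argument "targets" is a list of rows, each an object of numbers: "grip": the gripper command: -1 is fully open, 1 is shut, values between are in proportion; "tx", "ty", "tz": the shift along the tool's x, y, z in m; "rx", "ry", "rz": the turn, a rotation vector about the tool's x, y, z in rad. In form: [{"grip": .., "tx": .., "ty": .., "tz": .., "rx": .., "ry": .., "rz": ..}, ...]. A call has 1 to 5 rows; each row shifts and turns the commanded pose from where the row before left it, along the tool's axes as they then stand; what a row does not reach is not made up. A row lasts 1/8 s, in which the tool goes at most 62.5 mm and 10.7 degrees, less where a joint would pass 70% of its speed; a pose out of reach is approached as far as the arm can. A call with a gripper value outside its range is refused whole. The fingers move at their own pace and stop on an object; the grip force is fixed at half the most. Time passes only in rows, so rows that do not move let the fingers close. It gives the time, the measured TCP pose, the force, the opening and the grip force at its end, in the units of the state.
- ctrl.get_state(): the state, without advancing time (a new reading comes with each control period).
- ctrl.camera(name): name is "scene" or "side" or "wrist"; returns a dict with "color" (400x640x3 uint8, red, green, blue), "z_map" (400x640 float32, m along the optical axis (not along the pixel's ray), 0 where there is no reading), "K" (3x3 intrinsics, pixels), "R" (3x3) and "t" (3): a world point X has camera coordinates R X + t. Camera axes: x right, y down, z forward; pixel columns grow to the right and rows downward; lengths in m; the calibration is good to about 2 mm. A picture is of the moment at which its call begins.
- ctrl.finish_job(): hands the job in; it is judged then, once.
The state is a dict: "clock": time; "qpos": joint angles; "qvel": joint speeds; "joint_efforts": joint torques, N m; "position": TCP position; "eef_rot": TCP orientation; "ft_force": force on the tool from outside, world axes, zero at the start; "ft_torque": the same for the moment, N m; "finger_gap": opening from 0.0 (shut) to 1.0 (fully open); "finger_force": force on a finger pad.
Only numpy, scipy, OpenCV 4.12 (cv2) and the standard library are available. Lean on these libraries where they do the work, as an engineer would, in place of code of your own. Each camera call takes 0.05 s, during which the arm holds its last target. There are 200 camera calls.

TASK

Clear the glass jar, the little aluminium case and the wooden pawn from the display mat and stand all three in the plywood side tray; only then fetch the aluminium angle that lay among them and nest it, ridge up, over the shorter angle on the wooden block, legs aligned, fully seated and centred along its length. When it is nested, put the three back, each upright and centred on the cork coaster it came from, the case squarely along its oblong coaster. Never tip the jar over, and leave the purple die where it lies.

Things in the scene. Friction and masses are not known exactly. Their poses are not given: they have to be found in the camera images.
- jar: green glass marble jar with a black twist cap, round, 52 mm across and 80 mm high, about 190 g; at the start it stands upright on the round coaster. Origin: centre of its underside; z up.
- case: small aluminium case, 80 mm long (its x), 44 wide (y), body 56 high, 160 g; on top a black handle: bar along x, 50 mm long, 12 thick in y, 67 to 78 mm above the underside, on two posts 38 mm apart; pinch across the bar from above at its middle. Starts on the oblong coaster, long sides parallel. Origin: centre of its underside; z up.
- pawn: turned wooden pawn, 76 mm high, foot 36 mm across, about 35 g; its head is 25 mm across with straight sides from 57 to 69 mm above the underside, the neck below is 15 to 18 mm across. At the start it stands on the six-sided coaster. Origin: centre of its underside; z up.
- guard: the piece to fetch: loose aluminium angle offcut, 60 mm long (its y), two 30 mm legs 4 mm thick at 90 degrees, lying ridge up like a roof on the 4 mm dark mat; 42 mm wide over the feet (x), ridge 24 mm high, 36 g. Pinch it by its end faces. Two of jar, case, pawn stand 6 to 20 mm off its ends, one in front. Origin: centre of its footprint, at its feet; z up through the ridge.
- mate: fixed wooden block, 70 x 70 x 12 mm, with a shorter aluminium angle of the same section (legs 30 mm, 4 mm thick, 44 mm long along the body's y) fixed ridge up on its middle; ridge 36 mm above the surface. With the guard nested on it, the guard's origin is 17.7 mm above this origin and their ridges are parallel. Origin: centre of the block's underside.
- tray: the side area: fixed open plywood tray, 260 mm (its x) by 140 mm (its y) outside, rim 14 mm high, walls and floor 5 mm thick, so the inside is 250 x 130 mm and things stand 5 mm above the origin. Origin: centre of its underside on the shelf.
- jar_coaster: round cork coaster, 64 mm across, 3 mm thick, fixed on the display mat: the jar's place. Origin: centre of its underside (its top is 3 mm higher).
- case_coaster: oblong cork coaster, 94 mm (its x) by 58 mm (its y), 3 mm thick, fixed on the display mat: the case's place. Origin: centre of its underside (its top is 3 mm higher).
- pawn_coaster: six-sided cork coaster, 52 mm across the flats, 3 mm thick, fixed on the display mat: the pawn's place. Origin: centre of its underside (its top is 3 mm higher).
- die: purple resin die with many faces, 27 mm across, 22 mm high, lying on the shelf; a bystander to be left alone. Origin: centre of its underside.

How it is judged:
By the outcome, as a careful person would: the job done as asked, in the order asked, and still so for the second after the job is handed in, with the robot touching nothing.
It also fails if it takes over 144 s, if anything falls off the work surface, if the arm or the gripper's body presses on something with over 40 N, if the wrist force passes 120 N, or if a joint passes its speed limit or range.

## Working session

There is one attempt and no reset: what is moved stays moved. The work goes in short steps, Python scripts to look and compute and a tool call to move; the robot and the scene stay as the last step left them, time stands still between calls to the robot, and variables do not carry over. Pictures are saved under pics/ and viewed, at most 14 in all, crops included, and the job is handed in when it is done.

Besides the shell and the picture viewer there is one more tool, called as a command line: name --argument value ..., lists and objects as JSON in quotes. servo_tool: Moves the arm, as the interface text tells. Its arguments: {"type":"object","properties":{"targets":{"type":"array","items":{"type":"object","properties":{"grip":{"type":"number"},"tx":{"type":"number"},"ty":{"type":"number"},"tz":{"type":"number"},"rx":{"type":"number"},"ry":{"type":"number"},"rz":{"type":"number"}}}}},"required":["targets"]}

```bash
mkdir -p pics; cat > h.py <<'E'
import numpy as np, cv2
from bench import ctrl
def snap(n,f=None):
    c=ctrl.camera(n)
    if f: cv2.imwrite('pics/'+f,c['color'][:,:,::-1])
    return c
def pts(c):
    z=c['z_map'];v,u=np.mgrid[:z.shape[0],:z.shape[1]]
    p=np.stack([(u-c['K'][0,2])/c['K'][0,0]*z,(v-c['K'][1,2])/c['K'][1,1]*z,z],-1)
    return (p-c['t'])@c['R']
def ray(c,uv,h):
    uv=np.atleast_2d(uv).astype(float);d=np.c_[uv,np.ones(len(uv))]@np.linalg.inv(c['K']).T@c['R'];o=-c['R'].T@c['t']
    return o+d*((h-o[2])/d[:,2])[:,None]
E
python3 - <<'E'
from h import *
np.set_printoptions(precision=4,suppress=True)
for n in ['scene','side','wrist']:
    c=snap(n,n+'0.png'); print(n,-c['R'].T@c['t'],c['R'][2],c['K'][0,0])
print(ctrl.get_state(),ctrl.grasp_offset)
E
```

```text
scene [1.2193 0.3736 0.5924] [-0.7178 -0.3924 -0.5752] 483.0631262547976
side [ 0.375  -0.5031  0.4551] [ 0.2549  0.7489 -0.6118] 364.81921410928254
wrist [ 0.3321 -0.5943  0.3734] [-0.2875 -0.117  -0.9506] 301.2368471594718
{'clock': 0.15, 'qpos': array([65.8394, 26.8889, -2.7847, 87.8569,  1.3827, 65.3773, -4.7156]), 'qvel': array([ 0.0605, -0.0819, -0.0316, -0.353 , -0.0509, -0.0054, -0.0021]), 'joint_efforts': array([  0.0011, -51.0769,  -0.0462, -23.7979,   0.0108,   0.0053,
        -0.    ]), 'position': array([ 0.2582, -0.6232,  0.2305]), 'eef_rot': array([[ 0.9238,  0.3828, -0.0007],
       [ 0.3828, -0.9238,  0.0014],
       [-0.0001, -0.0016, -1.    ]]), 'ft_force': array([0.1789, 0.2357, 0.1167]), 'ft_torque': array([0.0156, 0.0264, 0.0264]), 'finger_force': 0.0, 'finger_gap': 0.9955092807211519} 0.0187
```

View pics/scene0.png

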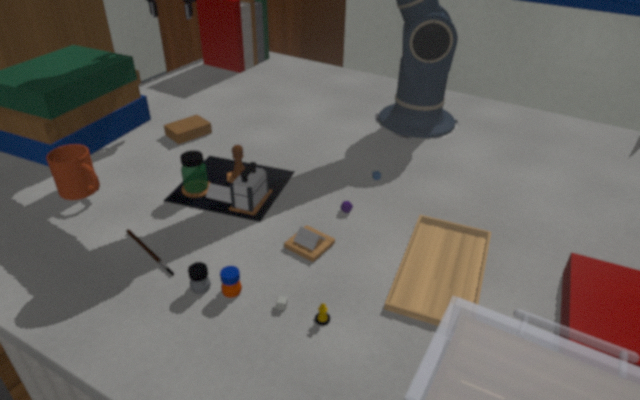

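View pics/side0.png

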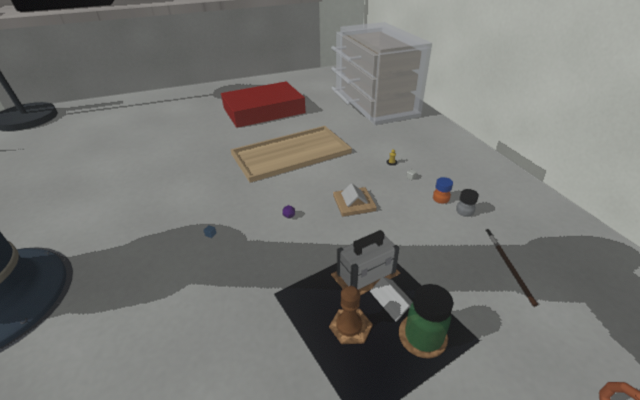

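The scene view shows the mat at about (230,187), the block at (310,240), the tray at (440,265) and the die at (346,207). The side view shows the jar at (428,320), case at (366,262), pawn at (350,315), guard at (390,297), block at (355,198) and tray at (293,152).

```bash
cat > m.py <<'E'
from h import *
np.set_printoptions(precision=4,suppress=True)
c=snap('side');P=pts(c);col=c['color'].astype(int)
for name,(u0,u1,v0,v1) in dict(jar=(395,470,280,360),case=(325,405,228,295),pawn=(330,370,285,345),mate=(330,382,180,218),tray=(228,360,125,182),die=(280,298,203,220)).items():
    q=P[v0:v1,u0:u1].reshape(-1,3);k=col[v0:v1,u0:u1].reshape(-1,3)
    print(name)
    for a,b in [(.004,.012),(.012,.03),(.03,.05),(.055,.075),(.075,.1)]:
        m=(q[:,2]>a)&(q[:,2]<b)
        if m.sum()>15:
            r=cv2.minAreaRect((q[m,:2]*1000).astype(np.float32)); print(a,b,m.sum(),'med',np.median(q[m],0),'rect',np.round(r[0],1),np.round(r[1],1),round(r[2],1), 'zmax',q[m,2].max())
E
python3 m.py
python3 - <<'E'
import cv2
a=cv2.imread('pics/side0.png')[170:370,270:490];b=cv2.imread('pics/scene0.png')[130:270,160:360]
cv2.imwrite('pics/z1.png',cv2.vconcat([cv2.resize(a,(660,600))])[:600]);
E
```

```text
jar
0.004 0.012 1422 med [ 0.6014 -0.2973  0.005 ] rect [ 615.6 -264.8] [134.4 100.5] 61.9 zmax 0.011888433576743268
0.012 0.03 631 med [ 0.5784 -0.274   0.0215] rect [ 581.4 -256.5] [ 39.7 111.1] 4.7 zmax 0.02997777469384412
0.03 0.05 385 med [ 0.5727 -0.3041  0.0401] rect [ 579.  -296.5] [21.8 50.7] 44.5 zmax 0.0496825452459219
0.055 0.075 503 med [ 0.5747 -0.3012  0.0617] rect [ 582.3 -293.5] [30.4 50.6] 45.6 zmax 0.07499817432160516
0.075 0.1 1161 med [ 0.5868 -0.2894  0.0869] rect [ 589.7 -286. ] [45.6 45.4] 22.6 zmax 0.08943521420253961
case
0.004 0.012 709 med [ 0.5471 -0.1753  0.0059] rect [ 559.  -167.7] [ 64.6 127.1] 66.8 zmax 0.011979128741860202
0.012 0.03 756 med [ 0.5706 -0.1847  0.0215] rect [ 557.1 -187. ] [57.3 95.3] 71.7 zmax 0.02994157472461317
0.03 0.05 522 med [ 0.5507 -0.1787  0.0406] rect [ 558.2 -178.6] [38.8 92.4] 72.1 zmax 0.049995298846009076
0.055 0.075 1065 med [ 0.5558 -0.1686  0.0629] rect [ 563.8 -159.2] [82.5 47.3] 9.9 zmax 0.0749198390834434
0.075 0.1 451 med [ 0.5519 -0.1642  0.0832] rect [ 535.9 -189.5] [127.9  36.8] 46.6 zmax 0.08684774820192537
p
[... 593 characters left out ...]
011 ] rect [621.2  19.2] [72.1 70.4] 84.3 zmax 0.011999796509990415
0.012 0.03 475 med [0.6132 0.0119 0.0139] rect [620.7  17.9] [69.4 68.7] 83.0 zmax 0.029834958494984937
0.03 0.05 94 med [0.6201 0.0177 0.033 ] rect [621.5  19.2] [43.5 12.7] 85.4 zmax 0.03740317330532387
tray
0.004 0.012 2814 med [0.5515 0.2557 0.0054] rect [549.2 322. ] [261.  278.2] 7.7 zmax 0.011990540960933787
0.012 0.03 503 med [0.5493 0.2254 0.0138] rect [558.1 255.9] [261.  144.5] 8.1 zmax 0.016026410768823968
die
0.004 0.012 30 med [0.4865 0.0192 0.0092] rect [486.   19.2] [ 7.8 23.2] 69.1 zmax 0.01180454969756929
0.012 0.03 105 med [0.4882 0.0236 0.0187] rect [488.7  25.2] [19.6 23.8] 78.8 zmax 0.023753595698298494
```

View pics/z1.png

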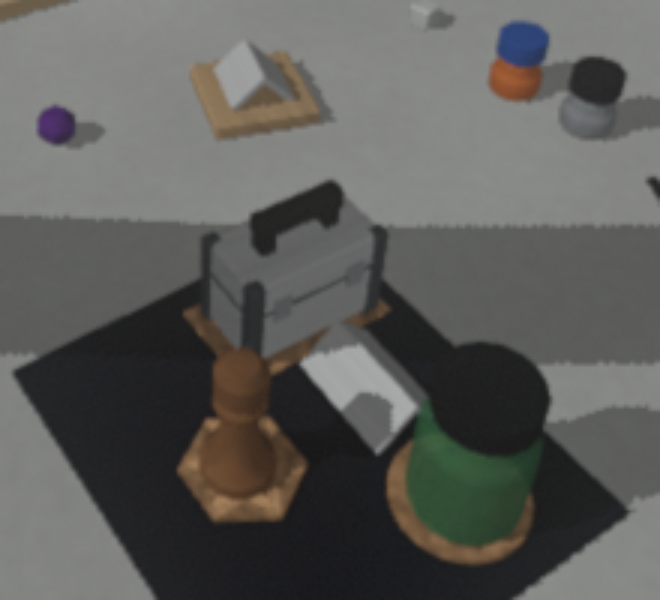

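The crop shows the guard at about (360,390), between the case at (290,290) and the jar at (475,450), with the pawn in front at (240,430). I'll move over the mat now for a closer look.

servo_tool --targets '[{"grip": -1, "rz": 0.11}, {"grip": -1, "rz": 0.108}, {"grip": -1, "tx": 0.036, "ty": -0.035}, {"grip": -1, "tx": 0.036, "ty": -0.035}, {"grip": -1, "tx": 0.036, "ty": -0.035}]'

```text
$.targets[0]: bad value
```

servo_tool --targets '[{"grip": -1, "tx": 0.036, "ty": -0.035}, {"grip": -1, "tx": 0.036, "ty": -0.035}, {"grip": -1, "tx": 0.036, "ty": -0.035}, {"grip": -1, "tx": 0.036, "ty": -0.035}, {"grip": -1, "tx": 0.036, "ty": -0.035}]'

```text
$.targets[0]: bad value
```

servo_tool --targets '[{"grip": -1, "tx": 0.036, "ty": -0.035}, {"grip": -1, "tx": 0.036, "ty": -0.035}, {"grip": -1}, {"grip": -1}]'

```text
$.targets[0]: bad value
```

```bash
cat > go.py <<'E'
# usage: go.py x y z yaw_of_tool_x  -> remaining rz, then tx ty tz after turning
import sys; from h import *
def go(x,y,z,yaw):
    s=ctrl.get_state();R=s['eef_rot'];p=s['position']
    cy=np.degrees(np.arctan2(R[1,0],R[0,0]));rz=np.radians((cy-yaw+180)%360-180)
    a=np.radians(yaw);T=np.array([[np.cos(a),np.sin(a),0],[np.sin(a),-np.cos(a),0],[0,0,-1]])
    d=T.T@(np.array([x,y,z])-p)
    tilt=R.T@np.array([0,0,-1.])
    print('t %.1f pos %s yaw %.1f tilt %s gap %.3f | rz %.3f tx %.4f ty %.4f tz %.4f n=%.1f'%(s['clock'],np.round(p,4),cy,np.round(tilt[:2],4),s['finger_gap'],rz,*d,np.linalg.norm(d)/.0625),'f',s['ft_force'].round(1))
if __name__=='__main__': go(*map(float,sys.argv[1:]))
E
python3 go.py .55 -.22 .24 10; python3 -c "
from h import *
snap('wrist','w1.png')"
```

```text
t 0.2 pos [ 0.2583 -0.6233  0.2306] yaw 22.5 tilt [0.     0.0012] gap 0.999 | rz 0.218 tx 0.3573 ty -0.3465 tz -0.0094 n=8.0 f [-0.4 -0.1  0.1]
```

View pics/w1.png

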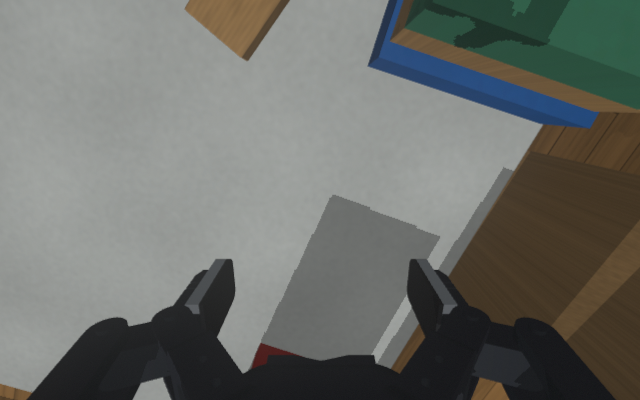

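The rows need every field filled in. The picture shows only the bare shelf and the open fingers, with tips at about (225,265) and (420,265). I'll resend the move.

servo_tool --targets '[{"grip": -1, "tx": 0, "ty": 0, "tz": 0, "rx": 0, "ry": 0, "rz": 0.11}, {"grip": -1, "tx": 0, "ty": 0, "tz": 0, "rx": 0, "ry": 0, "rz": 0.108}, {"grip": -1, "tx": 0.036, "ty": -0.035, "tz": 0, "rx": 0, "ry": 0, "rz": 0}, {"grip": -1, "tx": 0.036, "ty": -0.035, "tz": 0, "rx": 0, "ry": 0, "rz": 0}, {"grip": -1, "tx": 0.036, "ty": -0.035, "tz": 0, "rx": 0, "ry": 0, "rz": 0}]'

```text
clock: 0.88
position: [0.3473, -0.5, 0.2312]
eef_rot: [[0.985, 0.174, 0.0], [0.174, -0.985, 0.0], [0.0, -0.0, -1.0]]
ft_force: [0.7, -1.1, -0.3]
finger_gap: 1.003
finger_force: 0.0
```

servo_tool --targets '[{"grip": -1, "tx": 0.036, "ty": -0.035, "tz": 0, "rx": 0, "ry": 0, "rz": 0}, {"grip": -1, "tx": 0.036, "ty": -0.035, "tz": 0, "rx": 0, "ry": 0, "rz": 0}, {"grip": -1, "tx": 0.036, "ty": -0.035, "tz": 0, "rx": 0, "ry": 0, "rz": 0}, {"grip": -1, "tx": 0.036, "ty": -0.035, "tz": 0, "rx": 0, "ry": 0, "rz": 0}, {"grip": -1, "tx": 0.036, "ty": -0.035, "tz": 0, "rx": 0, "ry": 0, "rz": 0}]'

```text
clock: 1.5
position: [0.4941, -0.2964, 0.2314]
eef_rot: [[0.985, 0.174, 0.0], [0.174, -0.985, -0.0], [0.0, 0.0, -1.0]]
ft_force: [0.1, -0.2, 0.0]
finger_gap: 1.0
finger_force: 0.0
```

servo_tool --targets '[{"grip": -1, "tx": 0.036, "ty": -0.035, "tz": 0, "rx": 0, "ry": 0, "rz": 0}, {"grip": -1, "tx": 0.036, "ty": -0.035, "tz": 0, "rx": 0, "ry": 0, "rz": 0}, {"grip": -1, "tx": 0, "ty": 0, "tz": 0, "rx": 0, "ry": 0, "rz": 0}, {"grip": -1, "tx": 0, "ty": 0, "tz": 0, "rx": 0, "ry": 0, "rz": 0}]'

```text
clock: 2.0
position: [0.5517, -0.2168, 0.2312]
eef_rot: [[0.985, 0.174, -0.001], [0.174, -0.985, -0.001], [-0.001, 0.0, -1.0]]
ft_force: [-0.8, -0.6, 0.0]
finger_gap: 0.999
finger_force: 0.0
```

```bash
python3 go.py .55 -.22 .24 10; python3 -c "
from h import *
snap('wrist','w2.png')"
```

```text
t 2.0 pos [ 0.5517 -0.2168  0.2312] yaw 10.0 tilt [ 0.0007 -0.0005] gap 0.999 | rz 0.000 tx -0.0023 ty 0.0029 tz -0.0088 n=0.2 f [-0.8 -0.6  0. ]
```

View pics/w2.png

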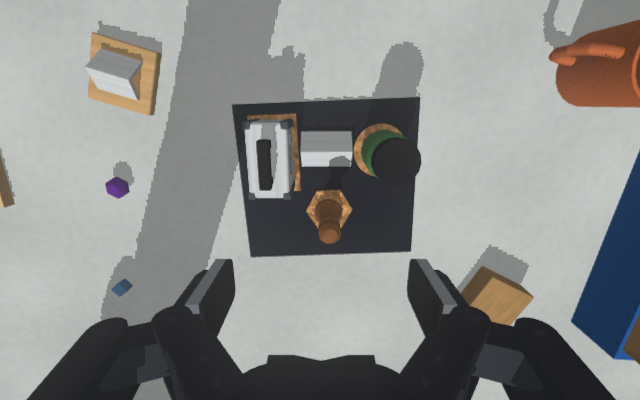

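This view shows the case at (270,158), guard at (326,150), jar cap at (392,158), pawn head at (330,230), block at (125,73) and die at (117,187).

```bash
cat > m2.py <<'E'
from h import *
np.set_printoptions(precision=4,suppress=True)
c=snap('wrist');P=pts(c);np.savez('w2.npz',**c)
def blob(n,box,a,b):
    u0,u1,v0,v1=box;q=P[v0:v1,u0:u1].reshape(-1,3);m=(q[:,2]>a)&(q[:,2]<b);q=q[m]
    r=cv2.minAreaRect((q[:,:2]*1000).astype(np.float32));cc=cv2.minEnclosingCircle((q[:,:2]*1000).astype(np.float32))
    print(n,len(q),'mean',q.mean(0),'rect',np.round(r[0],1),np.round(r[1],1),round(r[2],1),'circ',np.round(cc,1) if 0 else cc)
blob('cap',(340,440,110,200),.08,.1)
blob('handle',(240,300,110,210),.078,.1)
blob('casetop',(235,305,105,210),.055,.07)
blob('pawnhead',(300,360,180,250),.065,.1)
blob('pawntop',(300,360,180,250),.078,.1)
blob('guard',(298,354,125,172),.008,.035)
blob('guardridge',(298,354,125,172),.023,.035)
blob('block',(80,165,30,120),.006,.045)
blob('mateang',(80,165,30,120),.016,.045)
blob('materidge',(80,165,30,120),.031,.045)
E
python3 m2.py
```

```text
cap 1829 mean [ 0.5906 -0.2849  0.0874] rect [ 589.7 -285.4] [45.7 45.2] 15.0 circ ((589.8997192382812, -285.5564270019531), 23.3035888671875)
handle 674 mean [ 0.5652 -0.1596  0.0849] rect [ 563.8 -159.2] [50.3 12.3] 10.1 circ ((563.9591674804688, -159.49542236328125), 25.32805824279785)
casetop 2641 mean [ 0.5677 -0.1602  0.0633] rect [ 564.1 -159.2] [82.7 46.9] 10.1 circ ((564.1470336914062, -158.83114624023438), 46.4732780456543)
pawnhead 456 mean [ 0.5047 -0.2354  0.079 ] rect [ 502.  -236.2] [24.1 24.2] 59.2 circ ((501.74481201171875, -235.9169158935547), 12.59595012664795)
pawntop 310 mean [ 0.5029 -0.2361  0.0815] rect [ 501.6 -236.7] [22.7 21.4] 9.8 circ ((501.8204650878906, -236.22433471679688), 11.660778045654297)
guard 1735 mean [ 0.5819 -0.2191  0.0185] rect [ 580.8 -221.2] [40.9 64. ] 9.9 circ ((580.53564453125, -219.33963012695312), 35.83849334716797)
guardridge 498 mean [ 0.5806 -0.2191  0.0258] rect [ 580.1 -219.3] [12.9 59.9] 9.9 circ ((581.0383911132812, -219.16363525390625), 30.009593963623047)
block 4458 mean [0.6229 0.0142 0.0181] rect [621.6  19.3] [71.9 70. ] 83.3 circ ((621.8029174804688, 19.294368743896484), 49.03457260131836)
mateang 1789 mean [0.6228 0.018  0.0266] rect [621.6  19.1] [45.7 42.1] 82.4 circ ((621.7599487304688, 19.056299209594727), 29.91622543334961)
materidge 509 mean [0.6219 0.0189 0.0339] rect [621.7  19.1] [45.4 13.3] 84.0 circ ((622.2950439453125, 19.05875587463379), 22.89791488647461)
```

servo_tool --targets '[{"grip": 0, "tx": 0.011, "ty": -0.0275, "tz": 0.045, "rx": 0, "ry": 0, "rz": 0}, {"grip": 0, "tx": 0.011, "ty": -0.0275, "tz": 0.045, "rx": 0, "ry": 0, "rz": 0}, {"grip": 0, "tx": 0, "ty": 0, "tz": 0, "rx": 0, "ry": 0, "rz": 0}, {"grip": 0, "tx": 0, "ty": 0, "tz": 0, "rx": 0, "ry": 0, "rz": 0}, {"grip": 0, "tx": 0, "ty": 0, "tz": 0, "rx": 0, "ry": 0, "rz": 0}]'

```text
clock: 2.72
position: [0.5649, -0.1605, 0.143]
eef_rot: [[0.985, 0.171, 0.003], [0.171, -0.985, -0.002], [0.003, 0.002, -1.0]]
ft_force: [0.2, 0.1, 0.7]
finger_gap: 0.498
finger_force: 0.0
```

```bash
python3 go.py .564 -.1592 .067 10
```

```text
t 2.7 pos [ 0.5649 -0.1605  0.143 ] yaw 9.8 tilt [-0.0027 -0.0022] gap 0.498 | rz -0.003 tx -0.0006 ty -0.0015 tz 0.0760 n=1.2 f [0.2 0.1 0.7]
```

servo_tool --targets '[{"grip": 0, "tx": -0.0005, "ty": -0.0015, "tz": 0.04, "rx": 0, "ry": 0, "rz": 0}, {"grip": 0, "tx": 0, "ty": 0, "tz": 0.03, "rx": 0, "ry": 0, "rz": 0}, {"grip": 0, "tx": 0, "ty": 0, "tz": 0.006, "rx": 0, "ry": 0, "rz": 0}, {"grip": 0, "tx": 0, "ty": 0, "tz": 0, "rx": 0, "ry": 0, "rz": 0}, {"grip": 1, "tx": 0, "ty": 0, "tz": 0, "rx": 0, "ry": 0, "rz": 0}]'

```text
clock: 3.35
position: [0.5647, -0.1575, 0.067]
eef_rot: [[0.985, 0.173, 0.003], [0.173, -0.985, -0.001], [0.003, 0.001, -1.0]]
ft_force: [-0.4, 0.2, -0.3]
finger_gap: 0.299
finger_force: 0.0
```

servo_tool --targets '[{"grip": 1, "tx": 0, "ty": 0, "tz": 0, "rx": 0, "ry": 0, "rz": 0}, {"grip": 1, "tx": 0, "ty": 0, "tz": 0, "rx": 0, "ry": 0, "rz": 0}, {"grip": 1, "tx": 0, "ty": 0, "tz": 0, "rx": 0, "ry": 0, "rz": 0}, {"grip": 1, "tx": 0, "ty": 0, "tz": 0, "rx": 0, "ry": 0, "rz": 0}]'

```text
clock: 3.85
position: [0.5645, -0.1576, 0.0667]
eef_rot: [[0.985, 0.174, 0.003], [0.174, -0.985, -0.001], [0.002, 0.002, -1.0]]
ft_force: [-0.8, -1.1, 6.5]
finger_gap: 0.121
finger_force: 60.5
```

```bash
python3 go.py .484 .245 .147 10
```

```text
t 3.9 pos [ 0.5645 -0.1576  0.0667] yaw 10.0 tilt [-0.0024 -0.0017] gap 0.121 | rz -0.000 tx -0.0094 ty -0.4105 tz -0.0803 n=6.7 f [-0.8 -1.1  6.5]
```

servo_tool --targets '[{"grip": 1, "tx": 0, "ty": 0, "tz": -0.02, "rx": 0, "ry": 0, "rz": 0}, {"grip": 1, "tx": 0, "ty": 0, "tz": -0.03, "rx": 0, "ry": 0, "rz": 0}, {"grip": 1, "tx": 0, "ty": -0.02, "tz": -0.03, "rx": 0, "ry": 0, "rz": 0}, {"grip": 1, "tx": -0.001, "ty": -0.04, "tz": 0, "rx": 0, "ry": 0, "rz": 0}, {"grip": 1, "tx": -0.001, "ty": -0.05, "tz": 0, "rx": 0, "ry": 0, "rz": 0}]'

```text
clock: 4.47
position: [0.542, -0.0487, 0.1456]
eef_rot: [[0.985, 0.172, 0.001], [0.172, -0.985, -0.0], [0.001, 0.0, -1.0]]
ft_force: [-0.2, 1.2, -1.4]
finger_gap: 0.122
finger_force: 59.5
```

servo_tool --targets '[{"grip": 1, "tx": -0.001, "ty": -0.05, "tz": 0, "rx": 0, "ry": 0, "rz": 0}, {"grip": 1, "tx": -0.001, "ty": -0.05, "tz": 0, "rx": 0, "ry": 0, "rz": 0}, {"grip": 1, "tx": -0.001, "ty": -0.05, "tz": 0, "rx": 0, "ry": 0, "rz": 0}, {"grip": 1, "tx": -0.001, "ty": -0.05, "tz": 0, "rx": 0, "ry": 0, "rz": 0}, {"grip": 1, "tx": -0.001, "ty": -0.05, "tz": 0, "rx": 0, "ry": 0, "rz": 0}]'

```text
clock: 5.1
position: [0.493, 0.1977, 0.1451]
eef_rot: [[0.985, 0.174, -0.0], [0.174, -0.985, -0.0], [-0.0, 0.0, -1.0]]
ft_force: [0.8, 0.4, -1.4]
finger_gap: 0.124
finger_force: 59.5
```

servo_tool --targets '[{"grip": 1, "tx": -0.001, "ty": -0.035, "tz": 0, "rx": 0, "ry": 0, "rz": 0}, {"grip": 1, "tx": -0.001, "ty": -0.015, "tz": 0, "rx": 0, "ry": 0, "rz": 0}, {"grip": 1, "tx": 0, "ty": 0, "tz": 0, "rx": 0, "ry": 0, "rz": 0}, {"grip": 1, "tx": 0, "ty": 0, "tz": 0, "rx": 0, "ry": 0, "rz": 0}]'

```text
clock: 5.6
position: [0.4838, 0.2431, 0.145]
eef_rot: [[0.985, 0.171, -0.0], [0.171, -0.985, -0.002], [-0.001, 0.002, -1.0]]
ft_force: [0.3, -0.3, -0.6]
finger_gap: 0.12
finger_force: 59.5
```

```bash
python3 go.py .484 .245 .065 10;python3 -c "
from h import *
snap('wrist','w3.png')"
```

```text
t 5.6 pos [0.4838 0.2431 0.145 ] yaw 9.9 tilt [ 0.0005 -0.0016] gap 0.120 | rz -0.002 tx 0.0006 ty -0.0019 tz 0.0800 n=1.3 f [ 0.3 -0.3 -0.6]
```

View pics/w3.png

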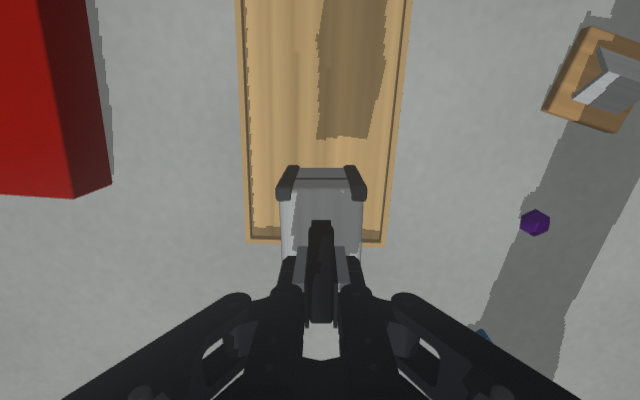

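The case is held over the near end of the tray: case at (322,200), near rim at row 242, die at (535,222). I'll set it down, then go back for the pawn.

servo_tool --targets '[{"grip": 1, "tx": 0.0005, "ty": -0.0015, "tz": 0.04, "rx": 0, "ry": 0, "rz": 0}, {"grip": 1, "tx": 0, "ty": 0, "tz": 0.03, "rx": 0, "ry": 0, "rz": 0}, {"grip": 1, "tx": 0, "ty": 0, "tz": 0.0095, "rx": 0, "ry": 0, "rz": 0}, {"grip": 1, "tx": 0, "ty": 0, "tz": 0, "rx": 0, "ry": 0, "rz": 0}, {"grip": 0, "tx": 0, "ty": 0, "tz": 0, "rx": 0, "ry": 0, "rz": 0}]'

```text
clock: 6.28
position: [0.4845, 0.2467, 0.0667]
eef_rot: [[0.985, 0.173, 0.002], [0.173, -0.985, 0.001], [0.002, -0.0, -1.0]]
ft_force: [-0.1, -0.7, -0.0]
finger_gap: 0.319
finger_force: 0.0
```

servo_tool --targets '[{"grip": 0, "tx": 0, "ty": 0, "tz": 0, "rx": 0, "ry": 0, "rz": 0}, {"grip": 0, "tx": 0, "ty": 0, "tz": 0, "rx": 0, "ry": 0, "rz": 0}, {"grip": 0, "tx": 0, "ty": 0, "tz": -0.04, "rx": 0, "ry": 0, "rz": 0}, {"grip": 0, "tx": 0, "ty": 0, "tz": -0.05, "rx": 0, "ry": 0, "rz": 0}, {"grip": 0, "tx": 0, "ty": 0.02, "tz": 0, "rx": 0, "ry": 0, "rz": 0}]'

```text
clock: 6.9
position: [0.489, 0.2302, 0.1602]
eef_rot: [[0.984, 0.177, 0.008], [0.177, -0.984, 0.005], [0.009, -0.003, -1.0]]
ft_force: [-0.3, -0.2, -1.0]
finger_gap: 0.502
finger_force: 0.0
```

```bash
python3 go.py .502 -.2365 .15 10
```

```text
t 6.9 pos [0.489  0.2302 0.1602] yaw 10.2 tilt [-0.0089  0.0035] gap 0.502 | rz 0.004 tx -0.0683 ty 0.4619 tz 0.0102 n=7.5 f [-0.3 -0.2 -1. ]
```

servo_tool --targets '[{"grip": 0, "tx": -0.007, "ty": 0.05, "tz": 0, "rx": 0, "ry": 0, "rz": 0}, {"grip": 0, "tx": -0.0075, "ty": 0.052, "tz": 0, "rx": 0, "ry": 0, "rz": 0}, {"grip": 0, "tx": -0.0075, "ty": 0.052, "tz": 0, "rx": 0, "ry": 0, "rz": 0}, {"grip": 0, "tx": -0.0075, "ty": 0.052, "tz": 0, "rx": 0, "ry": 0, "rz": 0}, {"grip": 0, "tx": -0.0075, "ty": 0.052, "tz": 0, "rx": 0, "ry": 0, "rz": 0}]'

```text
clock: 7.52
position: [0.4954, -0.035, 0.1562]
eef_rot: [[0.985, 0.174, 0.001], [0.174, -0.985, -0.0], [0.001, 0.0, -1.0]]
ft_force: [0.8, -0.9, -0.3]
finger_gap: 0.5
finger_force: 0.0
```

servo_tool --targets '[{"grip": 0, "tx": -0.0075, "ty": 0.052, "tz": 0, "rx": 0, "ry": 0, "rz": 0}, {"grip": 0, "tx": -0.0075, "ty": 0.052, "tz": 0, "rx": 0, "ry": 0, "rz": 0}, {"grip": 0, "tx": -0.0075, "ty": 0.052, "tz": 0, "rx": 0, "ry": 0, "rz": 0}, {"grip": 0, "tx": -0.007, "ty": 0.04, "tz": 0, "rx": 0, "ry": 0, "rz": 0}, {"grip": 0, "tx": 0, "ty": 0, "tz": 0, "rx": 0, "ry": 0, "rz": 0}]'

```text
clock: 8.15
position: [0.4996, -0.2357, 0.1558]
eef_rot: [[0.986, 0.167, 0.0], [0.167, -0.986, -0.002], [-0.0, 0.002, -1.0]]
ft_force: [0.1, 0.8, 0.1]
finger_gap: 0.5
finger_force: 0.0
```

```bash
python3 go.py .502 -.2365 .051 10
```

```text
t 8.2 pos [ 0.4996 -0.2357  0.1558] yaw 9.6 tilt [ 0.0002 -0.0017] gap 0.500 | rz -0.007 tx 0.0022 ty 0.0012 tz 0.1048 n=1.7 f [0.1 0.8 0.1]
```

servo_tool --targets '[{"grip": 0, "tx": 0.002, "ty": 0.001, "tz": 0.05, "rx": 0, "ry": 0, "rz": 0}, {"grip": 0, "tx": 0, "ty": 0, "tz": 0.035, "rx": 0, "ry": 0, "rz": 0}, {"grip": 0, "tx": 0, "ty": 0, "tz": 0.02, "rx": 0, "ry": 0, "rz": 0}, {"grip": 0, "tx": 0, "ty": 0, "tz": 0, "rx": 0, "ry": 0, "rz": 0}, {"grip": 1, "tx": 0, "ty": 0, "tz": 0, "rx": 0, "ry": 0, "rz": 0}]'

```text
clock: 8.78
position: [0.5035, -0.2317, 0.0518]
eef_rot: [[0.985, 0.175, 0.002], [0.175, -0.985, -0.0], [0.002, 0.001, -1.0]]
ft_force: [-0.4, -1.1, 0.3]
finger_gap: 0.297
finger_force: 0.1
```

servo_tool --targets '[{"grip": 1, "tx": 0, "ty": 0, "tz": 0, "rx": 0, "ry": 0, "rz": 0}, {"grip": 1, "tx": 0, "ty": 0, "tz": 0, "rx": 0, "ry": 0, "rz": 0}, {"grip": 1, "tx": 0, "ty": 0, "tz": 0, "rx": 0, "ry": 0, "rz": 0}, {"grip": 1, "tx": 0, "ty": 0, "tz": 0, "rx": 0, "ry": 0, "rz": 0}]'

```text
clock: 9.28
position: [0.5033, -0.2324, 0.0517]
eef_rot: [[0.985, 0.174, 0.002], [0.174, -0.985, -0.001], [0.002, 0.001, -1.0]]
ft_force: [0.9, 0.5, 6.0]
finger_gap: 0.265
finger_force: 59.1
```

```bash
python3 go.py .568 .257 .14 10
```

```text
t 9.3 pos [ 0.5033 -0.2324  0.0517] yaw 10.0 tilt [-0.0016 -0.0009] gap 0.265 | rz 0.000 tx 0.1487 ty -0.4707 tz -0.0883 n=8.0 f [0.9 0.5 6. ]
```

servo_tool --targets '[{"grip": 1, "tx": 0, "ty": 0, "tz": -0.03, "rx": 0, "ry": 0, "rz": 0}, {"grip": 1, "tx": 0, "ty": 0, "tz": -0.04, "rx": 0, "ry": 0, "rz": 0}, {"grip": 1, "tx": 0.005, "ty": -0.015, "tz": -0.018, "rx": 0, "ry": 0, "rz": 0}, {"grip": 1, "tx": 0.012, "ty": -0.037, "tz": 0, "rx": 0, "ry": 0, "rz": 0}, {"grip": 1, "tx": 0.016, "ty": -0.052, "tz": 0, "rx": 0, "ry": 0, "rz": 0}]'

```text
clock: 9.9
position: [0.5166, -0.123, 0.1384]
eef_rot: [[0.985, 0.171, -0.0], [0.171, -0.985, -0.0], [-0.0, 0.0, -1.0]]
ft_force: [0.8, 1.2, -0.4]
finger_gap: 0.266
finger_force: 59.1
```

servo_tool --targets '[{"grip": 1, "tx": 0.016, "ty": -0.052, "tz": 0, "rx": 0, "ry": 0, "rz": 0}, {"grip": 1, "tx": 0.016, "ty": -0.052, "tz": 0, "rx": 0, "ry": 0, "rz": 0}, {"grip": 1, "tx": 0.016, "ty": -0.052, "tz": 0, "rx": 0, "ry": 0, "rz": 0}, {"grip": 1, "tx": 0.016, "ty": -0.052, "tz": 0, "rx": 0, "ry": 0, "rz": 0}, {"grip": 1, "tx": 0.016, "ty": -0.052, "tz": 0, "rx": 0, "ry": 0, "rz": 0}]'

```text
clock: 10.52
position: [0.5494, 0.1486, 0.138]
eef_rot: [[0.985, 0.175, -0.002], [0.175, -0.985, -0.0], [-0.002, -0.0, -1.0]]
ft_force: [0.9, -0.1, 0.4]
finger_gap: 0.268
finger_force: 59.1
```

servo_tool --targets '[{"grip": 1, "tx": 0.016, "ty": -0.052, "tz": 0, "rx": 0, "ry": 0, "rz": 0}, {"grip": 1, "tx": 0.012, "ty": -0.037, "tz": 0, "rx": 0, "ry": 0, "rz": 0}, {"grip": 1, "tx": 0.006, "ty": -0.015, "tz": 0, "rx": 0, "ry": 0, "rz": 0}, {"grip": 1, "tx": 0, "ty": 0, "tz": 0, "rx": 0, "ry": 0, "rz": 0}]'

```text
clock: 11.02
position: [0.5652, 0.2548, 0.1381]
eef_rot: [[0.984, 0.176, -0.001], [0.176, -0.984, -0.001], [-0.001, 0.001, -1.0]]
ft_force: [0.5, -0.1, -0.4]
finger_gap: 0.263
finger_force: 59.1
```

```bash
python3 go.py .568 .257 .0505 10
```

```text
t 11.0 pos [0.5652 0.2548 0.1381] yaw 10.1 tilt [ 0.0014 -0.0005] gap 0.263 | rz 0.002 tx 0.0032 ty -0.0017 tz 0.0876 n=1.4 f [ 0.5 -0.1 -0.4]
```

servo_tool --targets '[{"grip": 1, "tx": 0, "ty": 0, "tz": 0.045, "rx": 0, "ry": 0, "rz": 0}, {"grip": 1, "tx": 0, "ty": 0, "tz": 0.03, "rx": 0, "ry": 0, "rz": 0}, {"grip": 1, "tx": 0, "ty": 0, "tz": 0.012, "rx": 0, "ry": 0, "rz": 0}, {"grip": 1, "tx": 0, "ty": 0, "tz": 0, "rx": 0, "ry": 0, "rz": 0}, {"grip": 0, "tx": 0, "ty": 0, "tz": 0, "rx": 0, "ry": 0, "rz": 0}]'

```text
clock: 11.65
position: [0.5667, 0.2539, 0.0528]
eef_rot: [[0.985, 0.173, 0.002], [0.173, -0.985, 0.0], [0.002, -0.0, -1.0]]
ft_force: [-0.4, -0.4, 0.2]
finger_gap: 0.465
finger_force: 0.0
```

servo_tool --targets '[{"grip": 0, "tx": 0, "ty": 0, "tz": 0, "rx": 0, "ry": 0, "rz": 0}, {"grip": 0, "tx": 0, "ty": 0, "tz": 0, "rx": 0, "ry": 0, "rz": 0}, {"grip": 0, "tx": 0, "ty": 0, "tz": -0.05, "rx": 0, "ry": 0, "rz": 0}, {"grip": -1, "tx": 0, "ty": 0, "tz": -0.06, "rx": 0, "ry": 0, "rz": 0}, {"grip": -1, "tx": 0, "ty": 0.02, "tz": 0, "rx": 0, "ry": 0, "rz": 0}]'

```text
clock: 12.28
position: [0.5719, 0.2383, 0.1678]
eef_rot: [[0.984, 0.178, 0.01], [0.177, -0.984, 0.006], [0.011, -0.004, -1.0]]
ft_force: [-0.2, 0.5, -1.0]
finger_gap: 0.9
finger_force: 0.0
```

```bash
python3 go.py .590 -.2855 .15 10
```

```text
t 12.3 pos [0.5719 0.2383 0.1678] yaw 10.2 tilt [-0.0113  0.0042] gap 0.900 | rz 0.004 tx -0.0732 ty 0.5190 tz 0.0178 n=8.4 f [-0.2  0.5 -1. ]
```

servo_tool --targets '[{"grip": -1, "tx": -0.007, "ty": 0.049, "tz": 0, "rx": 0, "ry": 0, "rz": 0}, {"grip": -1, "tx": -0.0075, "ty": 0.053, "tz": 0, "rx": 0, "ry": 0, "rz": 0}, {"grip": -1, "tx": -0.0075, "ty": 0.053, "tz": 0, "rx": 0, "ry": 0, "rz": 0}, {"grip": -1, "tx": -0.0075, "ty": 0.053, "tz": 0, "rx": 0, "ry": 0, "rz": 0}, {"grip": -1, "tx": -0.0075, "ty": 0.053, "tz": 0, "rx": 0, "ry": 0, "rz": 0}]'

```text
clock: 12.9
position: [0.5777, -0.0312, 0.1612]
eef_rot: [[0.985, 0.174, -0.001], [0.174, -0.985, -0.0], [-0.001, 0.0, -1.0]]
ft_force: [0.7, -0.3, 0.6]
finger_gap: 1.001
finger_force: 0.0
```

servo_tool --targets '[{"grip": -1, "tx": -0.0075, "ty": 0.053, "tz": 0, "rx": 0, "ry": 0, "rz": 0}, {"grip": -1, "tx": -0.0075, "ty": 0.053, "tz": 0, "rx": 0, "ry": 0, "rz": 0}, {"grip": -1, "tx": -0.0075, "ty": 0.053, "tz": 0, "rx": 0, "ry": 0, "rz": 0}, {"grip": -1, "tx": -0.0075, "ty": 0.053, "tz": 0, "rx": 0, "ry": 0, "rz": 0}, {"grip": -1, "tx": -0.006, "ty": 0.035, "tz": 0, "rx": 0, "ry": 0, "rz": 0}]'

```text
clock: 13.52
position: [0.5844, -0.2822, 0.1609]
eef_rot: [[0.985, 0.17, -0.002], [0.17, -0.985, -0.001], [-0.002, 0.001, -1.0]]
ft_force: [0.2, 0.5, 0.4]
finger_gap: 1.0
finger_force: 0.0
```

servo_tool --targets '[{"grip": -1, "tx": 0, "ty": 0.01, "tz": 0, "rx": 0, "ry": 0, "rz": 0}, {"grip": -1, "tx": 0, "ty": 0, "tz": 0, "rx": 0, "ry": 0, "rz": 0}, {"grip": -1, "tx": 0, "ty": 0, "tz": 0, "rx": 0, "ry": 0, "rz": 0}]'

```text
clock: 13.9
position: [0.588, -0.2858, 0.1617]
eef_rot: [[0.984, 0.177, -0.0], [0.177, -0.984, 0.001], [0.0, -0.001, -1.0]]
ft_force: [-0.6, 0.4, 0.2]
finger_gap: 1.001
finger_force: 0.0
```

```bash
python3 go.py .590 -.2855 .045 10
```

```text
t 13.9 pos [ 0.588  -0.2858  0.1617] yaw 10.2 tilt [-0.0001  0.0014] gap 1.001 | rz 0.003 tx 0.0020 ty 0.0001 tz 0.1167 n=1.9 f [-0.6  0.4  0.2]
```

servo_tool --targets '[{"grip": -1, "tx": 0.002, "ty": 0, "tz": 0.05, "rx": 0, "ry": 0, "rz": 0}, {"grip": -1, "tx": 0, "ty": 0, "tz": 0.05, "rx": 0, "ry": 0, "rz": 0}, {"grip": -1, "tx": 0, "ty": 0, "tz": 0.022, "rx": 0, "ry": 0, "rz": 0}, {"grip": -1, "tx": 0, "ty": 0, "tz": 0, "rx": 0, "ry": 0, "rz": 0}, {"grip": 0.2, "tx": 0, "ty": 0, "tz": 0, "rx": 0, "ry": 0, "rz": 0}]'

```text
clock: 14.52
position: [0.5909, -0.2871, 0.0412]
eef_rot: [[0.984, 0.175, 0.002], [0.175, -0.984, -0.001], [0.002, 0.001, -1.0]]
ft_force: [0.7, -0.7, 0.1]
finger_gap: 0.817
finger_force: 0.0
```

servo_tool --targets '[{"grip": 1, "tx": 0, "ty": 0, "tz": 0, "rx": 0, "ry": 0, "rz": 0}, {"grip": 1, "tx": 0, "ty": 0, "tz": 0, "rx": 0, "ry": 0, "rz": 0}, {"grip": 1, "tx": 0, "ty": 0, "tz": 0, "rx": 0, "ry": 0, "rz": 0}, {"grip": 1, "tx": 0, "ty": 0, "tz": 0, "rx": 0, "ry": 0, "rz": 0}]'

```text
clock: 15.02
position: [0.5913, -0.2879, 0.0423]
eef_rot: [[0.985, 0.174, 0.004], [0.174, -0.985, -0.001], [0.004, 0.002, -1.0]]
ft_force: [0.2, 2.0, 6.3]
finger_gap: 0.577
finger_force: 62.6
```

```bash
python3 go.py .642 .268 .13 10
```

```text
t 15.0 pos [ 0.5913 -0.2879  0.0423] yaw 10.0 tilt [-0.0037 -0.0017] gap 0.577 | rz 0.001 tx 0.1465 ty -0.5387 tz -0.0877 n=9.0 f [0.2 2.  6.3]
```

servo_tool --targets '[{"grip": 1, "tx": 0, "ty": 0, "tz": -0.02, "rx": 0, "ry": 0, "rz": 0}, {"grip": 1, "tx": 0, "ty": 0, "tz": -0.035, "rx": 0, "ry": 0, "rz": 0}, {"grip": 1, "tx": 0.002, "ty": -0.01, "tz": -0.033, "rx": 0, "ry": 0, "rz": 0}, {"grip": 1, "tx": 0.008, "ty": -0.03, "tz": 0, "rx": 0, "ry": 0, "rz": 0}, {"grip": 1, "tx": 0.012, "ty": -0.045, "tz": 0, "rx": 0, "ry": 0, "rz": 0}]'

```text
clock: 15.65
position: [0.5965, -0.2019, 0.1299]
eef_rot: [[0.985, 0.17, 0.003], [0.17, -0.985, -0.002], [0.002, 0.003, -1.0]]
ft_force: [0.4, 0.5, -1.7]
finger_gap: 0.572
finger_force: 62.7
```

servo_tool --targets '[{"grip": 1, "tx": 0.0143, "ty": -0.052, "tz": 0, "rx": 0, "ry": 0, "rz": 0}, {"grip": 1, "tx": 0.0143, "ty": -0.052, "tz": 0, "rx": 0, "ry": 0, "rz": 0}, {"grip": 1, "tx": 0.0143, "ty": -0.052, "tz": 0, "rx": 0, "ry": 0, "rz": 0}, {"grip": 1, "tx": 0.0143, "ty": -0.052, "tz": 0, "rx": 0, "ry": 0, "rz": 0}, {"grip": 1, "tx": 0.0143, "ty": -0.052, "tz": 0, "rx": 0, "ry": 0, "rz": 0}]'

```text
clock: 16.27
position: [0.622, 0.0695, 0.1294]
eef_rot: [[0.985, 0.173, 0.002], [0.173, -0.985, -0.0], [0.002, 0.001, -1.0]]
ft_force: [0.7, 0.1, -2.4]
finger_gap: 0.576
finger_force: 62.7
```

servo_tool --targets '[{"grip": 1, "tx": 0.0143, "ty": -0.052, "tz": 0, "rx": 0, "ry": 0, "rz": 0}, {"grip": 1, "tx": 0.0143, "ty": -0.052, "tz": 0, "rx": 0, "ry": 0, "rz": 0}, {"grip": 1, "tx": 0.0143, "ty": -0.045, "tz": 0, "rx": 0, "ry": 0, "rz": 0}, {"grip": 1, "tx": 0.01, "ty": -0.03, "tz": 0, "rx": 0, "ry": 0, "rz": 0}, {"grip": 1, "tx": 0.004, "ty": -0.014, "tz": 0, "rx": 0, "ry": 0, "rz": 0}]'

```text
clock: 16.9
position: [0.6438, 0.2705, 0.1289]
eef_rot: [[0.984, 0.176, 0.001], [0.176, -0.984, 0.001], [0.001, -0.001, -1.0]]
ft_force: [0.2, 0.2, -1.4]
finger_gap: 0.576
finger_force: 62.7
```

servo_tool --targets '[{"grip": 1, "tx": 0, "ty": 0, "tz": 0, "rx": 0, "ry": 0, "rz": 0}, {"grip": 1, "tx": 0, "ty": 0, "tz": 0, "rx": 0, "ry": 0, "rz": 0}]'

```text
clock: 17.15
position: [0.6445, 0.2654, 0.1279]
eef_rot: [[0.985, 0.171, 0.0], [0.171, -0.985, -0.002], [-0.0, 0.002, -1.0]]
ft_force: [0.2, 0.1, -1.9]
finger_gap: 0.579
finger_force: 62.7
```

```bash
python3 go.py .642 .268 .0405 10
```

```text
t 17.1 pos [0.6445 0.2654 0.1279] yaw 9.9 tilt [ 0.0002 -0.0019] gap 0.579 | rz -0.002 tx -0.0020 ty -0.0030 tz 0.0874 n=1.4 f [ 0.2  0.1 -1.9]
```

servo_tool --targets '[{"grip": 1, "tx": -0.002, "ty": -0.001, "tz": 0.04, "rx": 0, "ry": 0, "rz": 0}, {"grip": 1, "tx": 0, "ty": 0, "tz": 0.03, "rx": 0, "ry": 0, "rz": 0}, {"grip": 1, "tx": 0, "ty": 0, "tz": 0.012, "rx": 0, "ry": 0, "rz": 0}, {"grip": 1, "tx": 0, "ty": 0, "tz": 0.005, "rx": 0, "ry": 0, "rz": 0}, {"grip": 1, "tx": 0, "ty": 0, "tz": 0, "rx": 0, "ry": 0, "rz": 0}]'

```text
clock: 17.77
position: [0.6427, 0.2685, 0.0417]
eef_rot: [[0.985, 0.173, 0.001], [0.173, -0.985, 0.0], [0.001, -0.0, -1.0]]
ft_force: [0.2, -0.1, -0.6]
finger_gap: 0.577
finger_force: 62.7
```

servo_tool --targets '[{"grip": 1, "tx": 0, "ty": 0, "tz": 0, "rx": 0, "ry": 0, "rz": 0}]'

```text
clock: 17.9
position: [0.6428, 0.269, 0.0422]
eef_rot: [[0.985, 0.174, 0.002], [0.174, -0.985, 0.001], [0.002, -0.0, -1.0]]
ft_force: [-0.6, -0.4, -1.5]
finger_gap: 0.575
finger_force: 62.7
```

servo_tool --targets '[{"grip": 1, "tx": 0, "ty": 0, "tz": 0.0015, "rx": 0, "ry": 0, "rz": 0}, {"grip": 1, "tx": 0, "ty": 0, "tz": 0, "rx": 0, "ry": 0, "rz": 0}, {"grip": 0.1, "tx": 0, "ty": 0, "tz": 0, "rx": 0, "ry": 0, "rz": 0}, {"grip": -1, "tx": 0, "ty": 0, "tz": 0, "rx": 0, "ry": 0, "rz": 0}, {"grip": -1, "tx": 0, "ty": 0, "tz": 0, "rx": 0, "ry": 0, "rz": 0}]'

```text
clock: 18.52
position: [0.6417, 0.2686, 0.0389]
eef_rot: [[0.985, 0.174, -0.0], [0.174, -0.985, -0.0], [-0.001, 0.0, -1.0]]
ft_force: [-0.8, 1.2, -0.1]
finger_gap: 0.971
finger_force: 0.0
```

servo_tool --targets '[{"grip": -1, "tx": 0, "ty": 0, "tz": 0, "rx": 0, "ry": 0, "rz": 0}, {"grip": -1, "tx": 0, "ty": 0, "tz": -0.05, "rx": 0, "ry": 0, "rz": 0}, {"grip": -1, "tx": 0, "ty": 0, "tz": -0.06, "rx": 0, "ry": 0, "rz": 0}, {"grip": -1, "tx": 0, "ty": 0.02, "tz": -0.03, "rx": 0, "ry": 0, "rz": 0}, {"grip": -1, "tx": 0, "ty": 0.045, "tz": -0.02, "rx": 0, "ry": 0, "rz": 0}]'

```text
clock: 19.15
position: [0.6531, 0.2076, 0.2016]
eef_rot: [[0.984, 0.179, 0.003], [0.179, -0.984, 0.003], [0.003, -0.002, -1.0]]
ft_force: [-0.0, 0.4, 0.0]
finger_gap: 0.998
finger_force: 0.0
```

```bash
python3 go.py .560 -.219 .21 10
```

```text
t 19.1 pos [0.6531 0.2076 0.2016] yaw 10.3 tilt [-0.003   0.0024] gap 0.998 | rz 0.006 tx -0.1658 ty 0.4040 tz -0.0084 n=7.0 f [-0.   0.4  0. ]
```

servo_tool --targets '[{"grip": -1, "tx": -0.018, "ty": 0.044, "tz": 0, "rx": 0, "ry": 0, "rz": 0}, {"grip": -1, "tx": -0.02, "ty": 0.048, "tz": 0, "rx": 0, "ry": 0, "rz": 0}, {"grip": -1, "tx": -0.02, "ty": 0.048, "tz": 0, "rx": 0, "ry": 0, "rz": 0}, {"grip": -1, "tx": -0.02, "ty": 0.048, "tz": 0, "rx": 0, "ry": 0, "rz": 0}, {"grip": -1, "tx": -0.02, "ty": 0.048, "tz": 0, "rx": 0, "ry": 0, "rz": 0}]'

```text
clock: 19.77
position: [0.5972, -0.0464, 0.1993]
eef_rot: [[0.985, 0.174, 0.0], [0.174, -0.985, -0.0], [0.0, 0.0, -1.0]]
ft_force: [0.5, -0.2, -0.5]
finger_gap: 0.999
finger_force: 0.0
```

servo_tool --targets '[{"grip": -1, "tx": -0.02, "ty": 0.048, "tz": 0, "rx": 0, "ry": 0, "rz": 0}, {"grip": -1, "tx": -0.02, "ty": 0.048, "tz": 0, "rx": 0, "ry": 0, "rz": 0}, {"grip": -1, "tx": -0.018, "ty": 0.044, "tz": 0, "rx": 0, "ry": 0, "rz": 0}, {"grip": -1, "tx": -0.01, "ty": 0.03, "tz": 0, "rx": 0, "ry": 0, "rz": 0}, {"grip": -1, "tx": 0, "ty": 0, "tz": 0, "rx": 0, "ry": 0, "rz": 0}]'

```text
clock: 20.4
position: [0.5592, -0.2276, 0.1991]
eef_rot: [[0.986, 0.168, -0.001], [0.168, -0.986, -0.001], [-0.001, 0.001, -1.0]]
ft_force: [0.3, 0.5, -0.6]
finger_gap: 1.0
finger_force: 0.0
```

servo_tool --targets '[{"grip": -1, "tx": 0, "ty": 0, "tz": 0, "rx": 0, "ry": 0, "rz": 0}, {"grip": -1, "tx": 0, "ty": 0, "tz": 0, "rx": 0, "ry": 0, "rz": 0}]'

```text
clock: 20.65
position: [0.561, -0.2219, 0.1993]
eef_rot: [[0.984, 0.177, 0.0], [0.177, -0.984, 0.001], [0.0, -0.001, -1.0]]
ft_force: [0.0, 0.1, -0.2]
finger_gap: 1.0
finger_force: 0.0
```

```bash
python3 go.py .5805 -.2193 .15 10; python3 - <<'E'
from h import *
c=snap('wrist');s=snap('side')
cv2.imwrite('pics/w4.png',cv2.vconcat([c['color'][:300,:,::-1],cv2.resize(s['color'][100:250,190:510,::-1],(640,300))]))
np.savez('w4.npz',**c)
E
```

```text
t 20.6 pos [ 0.561  -0.2219  0.1993] yaw 10.2 tilt [-0.0003  0.0008] gap 1.000 | rz 0.003 tx 0.0197 ty 0.0008 tz 0.0493 n=0.8 f [ 0.   0.1 -0.2]
```

View pics/w4.png

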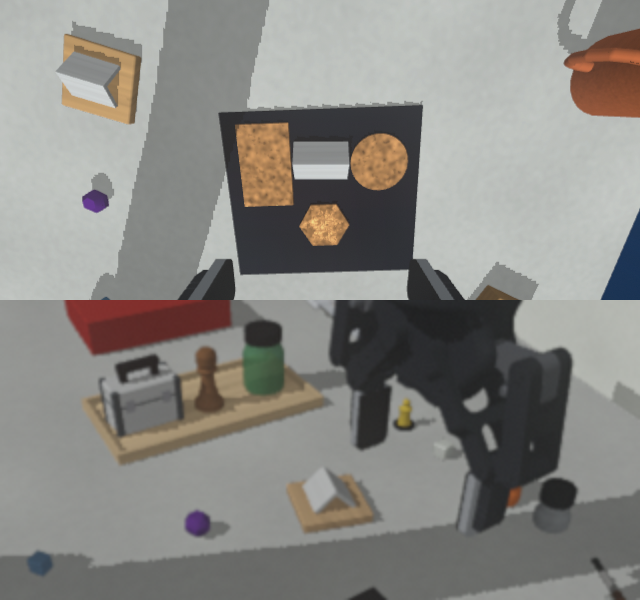

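The wrist half shows clear coasters (oblong (265,165), round (380,161), six-sided (324,225)) with the guard undisturbed at (321,160). The side half shows case, pawn and jar upright in the tray.

```bash
cat > m4.py <<'E'
from h import *
c=dict(np.load('w4.npz'));P=pts(c)
hsv=cv2.cvtColor(c['color'],cv2.COLOR_RGB2HSV)
m=((hsv[...,0]<22)&(hsv[...,1]>60)&(hsv[...,2]>60)).astype(np.uint8);m[:105]=0;m[255:]=0;m[:,:222]=0;m[:,420:]=0
m=cv2.morphologyEx(m,cv2.MORPH_CLOSE,np.ones((5,5)))
for k in cv2.findContours(m,0,1)[0]:
    if cv2.contourArea(k)<300: continue
    w=(ray(c,k[:,0],.007)[:,:2]*1000).astype(np.float32);r=cv2.minAreaRect(w);M=cv2.moments(w)
    print('coaster',np.round(r[0],1),np.round(r[1],1),round(r[2],1),'cen',round(M['m10']/M['m00'],1),round(M['m01']/M['m00'],1),'circ',cv2.minEnclosingCircle(w))
def blob(n,box,a,b):
    u0,u1,v0,v1=box;q=P[v0:v1,u0:u1].reshape(-1,3);q=q[(q[:,2]>a)&(q[:,2]<b)]
    r=cv2.minAreaRect((q[:,:2]*1000).astype(np.float32));print(n,len(q),np.round(r[0],1),np.round(r[1],1),round(r[2],1))
for a in (.006,.01,.02,.024): blob('guard',(290,352,132,185),a,.035)
blob('mate',(50,150,25,130),.016,.045);blob('ridge',(50,150,25,130),.031,.045)
u0,u1,v0,v1=60,120,45,110
E
python3 m4.py
```

```text
coaster [ 504.4 -236.9] [60.5 53.6] 41.9 cen 504.3 -237.0 circ ((504.5169372558594, -236.87628173828125), 30.429292678833008)
coaster [ 589.9 -284. ] [64.2 64.3] 57.7 cen 590.0 -284.2 circ ((590.0079956054688, -284.2034912109375), 32.66994857788086)
coaster [ 563.2 -159.3] [95.  58.9] 12.1 cen 563.2 -159.3 circ ((563.0339965820312, -158.79661560058594), 54.88737869262695)
guard 2171 [ 582.  -219.5] [58.5 69. ] 8.4
guard 1846 [ 580.4 -219.3] [39.2 59.9] 10.1
guard 882 [ 580.7 -219.2] [19.5 59.9] 10.5
guard 476 [ 580.5 -219.1] [10.9 59.6] 10.1
mate 2143 [621.8  19.2] [45.8 42.1] 83.2
ridge 622 [622.2  19.3] [45.4 14.1] 84.4
```

servo_tool --targets '[{"grip": -1, "tx": 0.01, "ty": 0.0, "tz": 0.04, "rx": 0, "ry": 0, "rz": 0}, {"grip": -1, "tx": 0.01, "ty": 0, "tz": 0.05, "rx": 0, "ry": 0, "rz": 0}, {"grip": -1, "tx": 0, "ty": 0, "tz": 0.035, "rx": 0, "ry": 0, "rz": 0}, {"grip": -1, "tx": 0, "ty": 0, "tz": 0.015, "rx": 0, "ry": 0, "rz": 0}, {"grip": -1, "tx": 0, "ty": 0, "tz": 0, "rx": 0, "ry": 0, "rz": 0}]'

```text
clock: 21.38
position: [0.58, -0.22, 0.0589]
eef_rot: [[0.985, 0.174, -0.001], [0.174, -0.985, 0.0], [-0.001, -0.001, -1.0]]
ft_force: [0.0, -0.3, -0.7]
finger_gap: 1.002
finger_force: 0.0
```

servo_tool --targets '[{"grip": -1, "tx": 0, "ty": 0, "tz": 0, "rx": 0, "ry": 0, "rz": 0}, {"grip": -1, "tx": 0, "ty": 0, "tz": 0, "rx": 0, "ry": 0, "rz": 0}]'

```text
clock: 21.62
position: [0.5811, -0.2209, 0.061]
eef_rot: [[0.985, 0.174, 0.003], [0.174, -0.985, -0.001], [0.003, 0.002, -1.0]]
ft_force: [0.7, 0.6, 0.3]
finger_gap: 0.999
finger_force: 0.0
```

```bash
python3 go.py .5805 -.2192 .006 10.2
```

```text
t 21.6 pos [ 0.5811 -0.2209  0.061 ] yaw 10.0 tilt [-0.0027 -0.0015] gap 0.999 | rz -0.003 tx -0.0003 ty -0.0018 tz 0.0550 n=0.9 f [0.7 0.6 0.3]
```

servo_tool --targets '[{"grip": -1, "tx": 0, "ty": -0.0015, "tz": 0.025, "rx": 0, "ry": 0, "rz": 0}, {"grip": -1, "tx": 0, "ty": 0, "tz": 0.02, "rx": 0, "ry": 0, "rz": 0}, {"grip": -1, "tx": 0, "ty": 0, "tz": 0.009, "rx": 0, "ry": 0, "rz": 0}, {"grip": -1, "tx": 0, "ty": 0, "tz": 0, "rx": 0, "ry": 0, "rz": 0}, {"grip": -1, "tx": 0, "ty": 0, "tz": 0, "rx": 0, "ry": 0, "rz": 0}]'

```text
clock: 22.25
position: [0.5804, -0.2193, 0.0059]
eef_rot: [[0.985, 0.174, 0.001], [0.174, -0.985, -0.0], [0.001, 0.001, -1.0]]
ft_force: [-0.6, -0.0, -0.2]
finger_gap: 1.001
finger_force: 0.0
```

servo_tool --targets '[{"grip": 0, "tx": 0, "ty": 0, "tz": 0, "rx": 0, "ry": 0, "rz": 0}, {"grip": 1, "tx": 0, "ty": 0, "tz": 0, "rx": 0, "ry": 0, "rz": 0}, {"grip": 1, "tx": 0, "ty": 0, "tz": 0, "rx": 0, "ry": 0, "rz": 0}, {"grip": 1, "tx": 0, "ty": 0, "tz": 0, "rx": 0, "ry": 0, "rz": 0}, {"grip": 1, "tx": 0, "ty": 0, "tz": 0, "rx": 0, "ry": 0, "rz": 0}]'

```text
clock: 22.88
position: [0.5807, -0.2194, 0.0064]
eef_rot: [[0.985, 0.174, 0.002], [0.174, -0.985, -0.001], [0.002, 0.001, -1.0]]
ft_force: [0.0, -0.6, 5.4]
finger_gap: 0.68
finger_force: 63.5
```

```bash
python3 go.py .6218 .0192 .11 -6
```

```text
t 22.9 pos [ 0.5807 -0.2194  0.0064] yaw 10.0 tilt [-0.0017 -0.0011] gap 0.680 | rz 0.279 tx 0.0160 ty -0.2416 tz -0.1036 n=4.2 f [ 0.  -0.6  5.4]
```

servo_tool --targets '[{"grip": 1, "tx": 0, "ty": 0, "tz": -0.02, "rx": 0, "ry": 0, "rz": 0}, {"grip": 1, "tx": 0, "ty": 0, "tz": -0.04, "rx": 0, "ry": 0, "rz": 0.14}, {"grip": 1, "tx": 0, "ty": 0, "tz": -0.04, "rx": 0, "ry": 0, "rz": 0.139}, {"grip": 1, "tx": 0.002, "ty": -0.03, "tz": 0, "rx": 0, "ry": 0, "rz": 0}, {"grip": 1, "tx": 0.003, "ty": -0.048, "tz": 0, "rx": 0, "ry": 0, "rz": 0}]'

```text
clock: 23.5
position: [0.5932, -0.1434, 0.1072]
eef_rot: [[0.994, -0.108, 0.002], [-0.108, -0.994, -0.002], [0.003, 0.001, -1.0]]
ft_force: [0.1, -0.0, -1.5]
finger_gap: 0.681
finger_force: 64.4
```

servo_tool --targets '[{"grip": 1, "tx": 0.003, "ty": -0.048, "tz": 0, "rx": 0, "ry": 0, "rz": 0}, {"grip": 1, "tx": 0.003, "ty": -0.048, "tz": 0, "rx": 0, "ry": 0, "rz": 0}, {"grip": 1, "tx": 0.003, "ty": -0.042, "tz": 0, "rx": 0, "ry": 0, "rz": 0}, {"grip": 1, "tx": 0.002, "ty": -0.0255, "tz": 0, "rx": 0, "ry": 0, "rz": 0}, {"grip": 1, "tx": 0, "ty": 0, "tz": 0, "rx": 0, "ry": 0, "rz": 0}]'

```text
clock: 24.12
position: [0.621, 0.0228, 0.1061]
eef_rot: [[0.995, -0.099, 0.001], [-0.099, -0.995, 0.002], [0.001, -0.002, -1.0]]
ft_force: [-0.6, -0.3, -0.4]
finger_gap: 0.68
finger_force: 64.4
```

servo_tool --targets '[{"grip": 1, "tx": 0, "ty": 0, "tz": 0, "rx": 0, "ry": 0, "rz": 0}, {"grip": 1, "tx": 0, "ty": 0, "tz": 0, "rx": 0, "ry": 0, "rz": 0}, {"grip": 1, "tx": 0, "ty": 0, "tz": 0, "rx": 0, "ry": 0, "rz": 0}]'

```text
clock: 24.5
position: [0.6208, 0.0181, 0.1054]
eef_rot: [[0.994, -0.106, -0.0], [-0.106, -0.994, -0.001], [0.0, 0.001, -1.0]]
ft_force: [0.3, -0.2, -0.1]
finger_gap: 0.679
finger_force: 64.4
```

```bash
python3 go.py .6218 .0192 .0205 -6; cat > m5.py <<'E'
from h import *
import sys
c=snap('wrist',sys.argv[1]+'.png');P=pts(c)
R=ctrl.get_state()['eef_rot'];p=ctrl.get_state()['position']
q=P[:,170:470].reshape(-1,3)
for n,a,b in [('guard',p[2]+.012,p[2]+.03),('ridge',p[2]+.018,p[2]+.03),('block',.006,.016)]:
    k=q[(q[:,2]>a)&(q[:,2]<b)&(np.linalg.norm(q[:,:2]-[.6218,.0192],axis=1)<.055)]
    if len(k)>9:
        r=cv2.minAreaRect((k[:,:2]*1000).astype(np.float32));print(n,len(k),np.round(r[0],1),np.round(r[1],1),round(r[2],1))
E
python3 m5.py w5
```

```text
t 24.5 pos [0.6208 0.0181 0.1054] yaw -6.1 tilt [-0.     -0.0005] gap 0.679 | rz -0.001 tx 0.0009 ty -0.0012 tz 0.0849 n=1.4 f [ 0.3 -0.2 -0.1]
guard 5826 [620.9  16.9] [85.7 23.7] 83.8
ridge 2946 [620.8  16.9] [85.7 23.6] 83.9
block 2925 [630.   18.5] [70.  53.3] 83.1
```

View pics/w5.png

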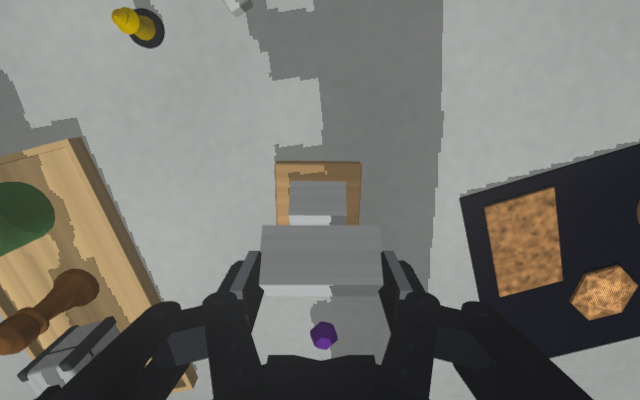

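The held guard is level at (322,255) above the block at (318,190), whose top edge runs (276,162) to (361,163). That leaves about 0.5° of yaw to correct, and then I can lower it.

servo_tool --targets '[{"grip": 1, "tx": 0.001, "ty": -0.001, "tz": 0.03, "rx": 0, "ry": 0, "rz": 0.008}, {"grip": 1, "tx": 0, "ty": 0, "tz": 0.025, "rx": 0, "ry": 0, "rz": 0}, {"grip": 1, "tx": 0, "ty": 0, "tz": 0.008, "rx": 0, "ry": 0, "rz": 0}, {"grip": 1, "tx": 0, "ty": 0, "tz": 0, "rx": 0, "ry": 0, "rz": 0}, {"grip": 1, "tx": 0, "ty": 0, "tz": 0, "rx": 0, "ry": 0, "rz": 0}]'

```text
clock: 25.18
position: [0.6229, 0.0203, 0.0434]
eef_rot: [[0.994, -0.112, 0.002], [-0.112, -0.994, 0.0], [0.002, -0.0, -1.0]]
ft_force: [-1.2, -0.3, -0.3]
finger_gap: 0.68
finger_force: 64.3
```

servo_tool --targets '[{"grip": 1, "tx": 0, "ty": 0, "tz": 0, "rx": 0, "ry": 0, "rz": 0}, {"grip": 1, "tx": 0, "ty": 0, "tz": 0, "rx": 0, "ry": 0, "rz": 0}]'

```text
clock: 25.42
position: [0.6224, 0.0204, 0.043]
eef_rot: [[0.994, -0.112, 0.001], [-0.112, -0.994, 0.0], [0.001, -0.0, -1.0]]
ft_force: [0.2, 0.5, -0.4]
finger_gap: 0.677
finger_force: 64.3
```

```bash
python3 go.py .6218 .0192 .0205 -6.5; python3 m5.py w6; python3 - <<'E'
from h import *
s=snap('side');cv2.imwrite('pics/w7.png',cv2.vconcat([cv2.imread('pics/w6.png')[100:320,160:480],cv2.resize(s['color'][160:240,310:430,::-1],(320,213))]))
E
```

```text
t 25.4 pos [0.6224 0.0204 0.043 ] yaw -6.4 tilt [-0.0012  0.0002] gap 0.677 | rz 0.001 tx -0.0004 ty 0.0013 tz 0.0225 n=0.4 f [ 0.2  0.5 -0.4]
guard 5863 [622.9  19.1] [85.6 23.7] 83.3
ridge 3041 [622.6  19.3] [85.4 23.1] 83.4
block 3733 [643.3  16.8] [70.1 26.9] 83.1
```

View pics/w7.png

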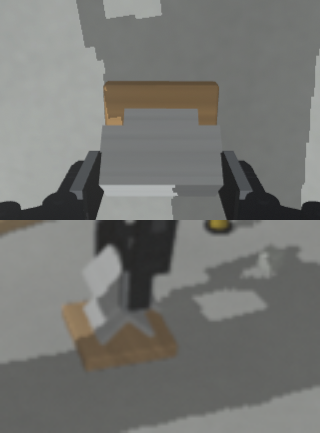

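The guard spans columns 101–221 (centre 161) over the block's 103–218 (centre 160.5), and is parallel to it. I'll lower it to seat.

servo_tool --targets '[{"grip": 1, "tx": 0, "ty": 0.0006, "tz": 0.01, "rx": 0, "ry": 0, "rz": 0}, {"grip": 1, "tx": 0, "ty": 0, "tz": 0.008, "rx": 0, "ry": 0, "rz": 0}, {"grip": 1, "tx": 0, "ty": 0, "tz": 0.004, "rx": 0, "ry": 0, "rz": 0}, {"grip": 1, "tx": 0, "ty": 0, "tz": 0, "rx": 0, "ry": 0, "rz": 0}, {"grip": 1, "tx": 0, "ty": 0, "tz": 0, "rx": 0, "ry": 0, "rz": 0}]'

```text
clock: 26.15
position: [0.6214, 0.0197, 0.0203]
eef_rot: [[0.994, -0.112, -0.001], [-0.112, -0.994, -0.0], [-0.001, 0.0, -1.0]]
ft_force: [-2.9, -0.2, 4.7]
finger_gap: 0.683
finger_force: 64.7
```

servo_tool --targets '[{"grip": 1, "tx": 0, "ty": 0, "tz": 0, "rx": 0, "ry": 0, "rz": 0}]'

```text
clock: 26.28
position: [0.6214, 0.0197, 0.0203]
eef_rot: [[0.994, -0.112, -0.001], [-0.112, -0.994, -0.0], [-0.001, 0.0, -1.0]]
ft_force: [-3.1, 0.9, 4.4]
finger_gap: 0.682
finger_force: 64.7
```

servo_tool --targets '[{"grip": 1, "tx": -0.0005, "ty": 0, "tz": 0.001, "rx": 0, "ry": 0, "rz": 0}, {"grip": 1, "tx": 0, "ty": 0, "tz": 0, "rx": 0, "ry": 0, "rz": 0}, {"grip": -1, "tx": 0, "ty": 0, "tz": 0, "rx": 0, "ry": 0, "rz": 0}, {"grip": -1, "tx": 0, "ty": 0, "tz": 0, "rx": 0, "ry": 0, "rz": 0}, {"grip": -1, "tx": 0, "ty": 0, "tz": 0, "rx": 0, "ry": 0, "rz": 0}]'

```text
clock: 26.9
position: [0.6215, 0.0199, 0.019]
eef_rot: [[0.994, -0.112, 0.0], [-0.112, -0.994, -0.0], [0.0, 0.0, -1.0]]
ft_force: [0.9, -0.3, 0.5]
finger_gap: 1.005
finger_force: 0.0
```

servo_tool --targets '[{"grip": -1, "tx": 0, "ty": 0, "tz": 0, "rx": 0, "ry": 0, "rz": 0}, {"grip": -1, "tx": 0, "ty": 0, "tz": -0.03, "rx": 0, "ry": 0, "rz": 0}, {"grip": -1, "tx": 0, "ty": 0, "tz": -0.05, "rx": 0, "ry": 0, "rz": 0}, {"grip": -1, "tx": -0.02, "ty": 0, "tz": -0.05, "rx": 0, "ry": 0, "rz": 0}, {"grip": -1, "tx": -0.03, "ty": 0, "tz": -0.04, "rx": 0, "ry": 0, "rz": 0}]'

```text
clock: 27.52
position: [0.5722, 0.0255, 0.1914]
eef_rot: [[0.994, -0.112, 0.003], [-0.112, -0.994, 0.0], [0.003, -0.001, -1.0]]
ft_force: [0.1, 0.2, 0.8]
finger_gap: 0.996
finger_force: 0.0
```

servo_tool --targets '[{"grip": -1, "tx": 0, "ty": 0, "tz": 0, "rx": 0, "ry": 0, "rz": 0}, {"grip": -1, "tx": 0, "ty": 0, "tz": 0, "rx": 0, "ry": 0, "rz": 0}, {"grip": -1, "tx": 0, "ty": 0, "tz": 0, "rx": 0, "ry": 0, "rz": 0}]'

```text
clock: 27.9
position: [0.5715, 0.0252, 0.1877]
eef_rot: [[0.994, -0.112, -0.002], [-0.112, -0.994, -0.0], [-0.002, 0.001, -1.0]]
ft_force: [0.0, 0.7, -0.6]
finger_gap: 0.997
finger_force: 0.0
```

```bash
python3 go.py .484 .246 .15 8; python3 - <<'E'
from h import *
c=snap('wrist','w8.png');P=pts(c);q=P.reshape(-1,3);q=q[np.linalg.norm(q[:,:2]-[.6218,.0192],axis=1)<.06]
for n,a,b in [('guard',.019,.06),('ridge',.036,.06),('block',.006,.06)]:
    k=q[(q[:,2]>a)&(q[:,2]<b)];r=cv2.minAreaRect((k[:,:2]*1000).astype(np.float32));print(n,len(k),np.round(r[0],1),np.round(r[1],1),round(r[2],1),'zmax',np.percentile(k[:,2],99.5))
s=snap('side');cv2.imwrite('pics/w9.png',cv2.hconcat([c['color'][60:310,170:470,::-1],cv2.resize(s['color'][160:240,310:430,::-1],(375,250))]))
E
```

```text
t 27.9 pos [0.5715 0.0252 0.1877] yaw -6.4 tilt [ 0.0024 -0.0007] gap 0.997 | rz -0.252 tx -0.0559 ty -0.2308 tz 0.0377 n=3.8 f [ 0.   0.7 -0.6]
guard 2649 [621.3  18.6] [60.2 41.7] 83.4 zmax 0.04263525771022821
ridge 845 [621.4  18.5] [59.9 14.8] 81.8 zmax 0.043107407997003876
block 4626 [621.7  19.5] [70.  69.3] 83.4 zmax 0.04242478445366009
```

View pics/w9.png

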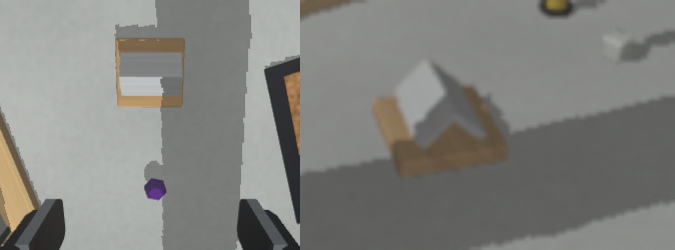

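The guard sits squarely on the block (guard columns 119–183, block 116–185), and the side view shows it ridge up. I'll check the centring and seating a bit more finely.

```bash
python3 - <<'E'
from h import *
a=np.radians(83.4);d=np.array([np.cos(a),np.sin(a)]);n=np.array([-d[1],d[0]]);o=np.array([.6217,.0193])
for nm in ['wrist','wrist','scene','side']:
    c=snap(nm);P=pts(c).reshape(-1,3);e=(P[:,:2]-o);L=e@d*1e3;X=e@n*1e3
    near=(abs(L)<45)&(abs(X)<45)
    g=near&(P[:,2]>.026)&(P[:,2]<.05)
    # ends: per X-bin extremes
    lo=[];hi=[]
    for b in range(-16,16,4):
        k=L[g&(X>b)&(X<b+4)]
        if len(k)>10: lo.append(k.min());hi.append(k.max())
    bl=near&(P[:,2]>.008)&(P[:,2]<.02);lb=[];hb=[]
    for b in range(-32,32,4):
        k=L[bl&(X>b)&(X<b+4)]
        if len(k)>8: lb.append(k.min());hb.append(k.max())
    f=lambda v:np.round(np.median(v),1) if v else None
    print(nm,'guard',f(lo),f(hi),'block',f(lb),f(hb))
    for s in (1,-1):
        k=g&(X*s>3)&(X*s<15)&(abs(L)<25)
        if k.sum()>30: p=np.polyfit(X[k]*s,P[k,2]*1e3,1);print('  face',s,'slope %.3f ridge %.2f n %d'%(p[0],p[1],k.sum()))
E
```

```text
wrist guard -30.6 28.9 block -34.3 34.7
  face 1 slope -0.996 ridge 42.48 n 560
  face -1 slope -0.992 ridge 41.98 n 682
wrist guard -30.6 29.0 block -34.4 34.6
  face 1 slope -1.006 ridge 42.54 n 557
  face -1 slope -0.995 ridge 42.04 n 695
scene guard -27.5 32.0 block 18.0 37.8
  face -1 slope -0.972 ridge 39.87 n 194
side guard -31.2 28.2 block -35.0 -7.2
  face 1 slope -0.973 ridge 41.34 n 129
  face -1 slope -0.901 ridge 41.03 n 51
```

The guard is seated: both faces slope at 45°, the ridge is at about 42 mm, it is parallel to the block, and it is within 1 mm of centre along its length. Next I'll look at the tray before taking the three back.

servo_tool --targets '[{"grip": -1, "tx": 0, "ty": 0, "tz": -0.02, "rx": 0, "ry": 0, "rz": -0.143}, {"grip": -1, "tx": 0, "ty": 0, "tz": -0.01, "rx": 0, "ry": 0, "rz": -0.143}, {"grip": -1, "tx": 0.001, "ty": -0.045, "tz": 0, "rx": 0, "ry": 0, "rz": 0}, {"grip": -1, "tx": 0.001, "ty": -0.05, "tz": 0, "rx": 0, "ry": 0, "rz": 0}, {"grip": -1, "tx": 0.001, "ty": -0.05, "tz": 0, "rx": 0, "ry": 0, "rz": 0}]'

```text
clock: 28.82
position: [0.5495, 0.17, 0.2193]
eef_rot: [[0.985, 0.172, 0.0], [0.172, -0.985, 0.0], [0.0, -0.0, -1.0]]
ft_force: [0.1, 0.0, -0.7]
finger_gap: 1.004
finger_force: 0.0
```

servo_tool --targets '[{"grip": -1, "tx": 0, "ty": -0.045, "tz": 0, "rx": 0, "ry": 0, "rz": 0}, {"grip": -1, "tx": 0, "ty": 0, "tz": 0, "rx": 0, "ry": 0, "rz": 0}, {"grip": -1, "tx": 0, "ty": 0, "tz": 0, "rx": 0, "ry": 0, "rz": 0}, {"grip": -1, "tx": 0, "ty": 0, "tz": 0, "rx": 0, "ry": 0, "rz": 0}, {"grip": -1, "tx": 0, "ty": 0, "tz": 0, "rx": 0, "ry": 0, "rz": 0}]'

```text
clock: 29.45
position: [0.5423, 0.2118, 0.2193]
eef_rot: [[0.985, 0.171, 0.0], [0.171, -0.985, -0.0], [0.0, 0.0, -1.0]]
ft_force: [0.5, -0.6, -0.2]
finger_gap: 1.0
finger_force: 0.0
```

```bash
cat > m6.py <<'E'
from h import *
c=snap('wrist','w10.png');P=pts(c).reshape(-1,3)
def f(n,x,y,r,a,b):
    q=P[(np.linalg.norm(P[:,:2]-[x,y],axis=1)<r)&(P[:,2]>a)&(P[:,2]<b)];w=(q[:,:2]*1000).astype(np.float32)
    if len(q)<10: print(n,'none');return
    R=cv2.minAreaRect(w);print(n,len(q),np.round(R[0],1),np.round(R[1],1),round(R[2],1),'circ',np.round(cv2.minEnclosingCircle(w)[0],1),'ztop',round(np.percentile(q[:,2],99),4))
if __name__=='__main__':
    f('cap',.642,.268,.04,.078,.1);f('handle',.4845,.246,.04,.076,.1);f('casetop',.4845,.246,.05,.053,.068);f('pawn',.567,.254,.03,.06,.1);f('pawntop',.567,.254,.03,.074,.1)
E
python3 m6.py;python3 go.py .642 .268 .16 10
```

```text
cap 2538 [641.9 267.6] [45.7 45.8] 4.3 circ [641.8 267.6] ztop 0.0872
handle 570 [484.3 244.5] [50.  12.2] 9.8 circ [484.3 244.8] ztop 0.085
casetop 2309 [484.6 244.5] [82.5 46.9] 9.9 circ [484.6 244.6] ztop 0.0636
pawn 553 [565.1 248.5] [24.1 24.5] 71.0 circ [564.8 248.4] ztop 0.0822
pawntop 501 [564.9 248.3] [24.2 23.6] 81.2 circ [564.8 248.5] ztop 0.0822
t 29.5 pos [0.5422 0.212  0.2193] yaw 9.9 tilt [-0.0001 -0.0003] gap 1.003 | rz -0.003 tx 0.1080 ty -0.0378 tz 0.0593 n=2.1 f [-0.2 -0.2  0.4]
```

servo_tool --targets '[{"grip": -1, "tx": 0.035, "ty": -0.012, "tz": 0.02, "rx": 0, "ry": 0, "rz": 0}, {"grip": -1, "tx": 0.045, "ty": -0.015, "tz": 0.02, "rx": 0, "ry": 0, "rz": 0}, {"grip": -1, "tx": 0.028, "ty": -0.0105, "tz": 0.02, "rx": 0, "ry": 0, "rz": 0}, {"grip": -1, "tx": 0, "ty": 0, "tz": 0, "rx": 0, "ry": 0, "rz": 0}, {"grip": -1, "tx": 0, "ty": 0, "tz": 0, "rx": 0, "ry": 0, "rz": 0}]'

```text
clock: 30.12
position: [0.6415, 0.2681, 0.1595]
eef_rot: [[0.985, 0.172, -0.0], [0.172, -0.985, -0.0], [-0.0, 0.0, -1.0]]
ft_force: [-0.6, 0.5, 0.2]
finger_gap: 0.998
finger_force: 0.0
```

servo_tool --targets '[{"grip": -1, "tx": 0, "ty": 0, "tz": 0, "rx": 0, "ry": 0, "rz": 0}, {"grip": -1, "tx": 0, "ty": 0, "tz": 0, "rx": 0, "ry": 0, "rz": 0}]'

```text
clock: 30.38
position: [0.6417, 0.2684, 0.1605]
eef_rot: [[0.985, 0.173, 0.001], [0.173, -0.985, 0.0], [0.001, -0.0, -1.0]]
ft_force: [-0.4, 1.1, 0.5]
finger_gap: 1.0
finger_force: 0.0
```

```bash
python3 go.py .6419 .2676 .0405 10
```

```text
t 30.4 pos [0.6417 0.2684 0.1605] yaw 9.9 tilt [-0.0015  0.0001] gap 1.000 | rz -0.001 tx 0.0001 ty 0.0008 tz 0.1200 n=1.9 f [-0.4  1.1  0.5]
```

servo_tool --targets '[{"grip": -1, "tx": 0, "ty": 0.0005, "tz": 0.05, "rx": 0, "ry": 0, "rz": 0}, {"grip": -1, "tx": 0, "ty": 0, "tz": 0.05, "rx": 0, "ry": 0, "rz": 0}, {"grip": -1, "tx": 0, "ty": 0, "tz": 0.02, "rx": 0, "ry": 0, "rz": 0}, {"grip": -1, "tx": 0, "ty": 0, "tz": 0, "rx": 0, "ry": 0, "rz": 0}, {"grip": 0.2, "tx": 0, "ty": 0, "tz": 0, "rx": 0, "ry": 0, "rz": 0}]'

```text
clock: 31.0
position: [0.6434, 0.269, 0.0417]
eef_rot: [[0.985, 0.173, 0.004], [0.173, -0.985, 0.002], [0.004, -0.001, -1.0]]
ft_force: [0.1, -0.1, 1.2]
finger_gap: 0.812
finger_force: 0.0
```

servo_tool --targets '[{"grip": 1, "tx": 0, "ty": 0, "tz": 0, "rx": 0, "ry": 0, "rz": 0}, {"grip": 1, "tx": 0, "ty": 0, "tz": 0, "rx": 0, "ry": 0, "rz": 0}, {"grip": 1, "tx": 0, "ty": 0, "tz": 0, "rx": 0, "ry": 0, "rz": 0}, {"grip": 1, "tx": 0, "ty": 0, "tz": 0, "rx": 0, "ry": 0, "rz": 0}]'

```text
clock: 31.5
position: [0.6436, 0.2692, 0.0423]
eef_rot: [[0.985, 0.173, 0.005], [0.173, -0.985, 0.002], [0.005, -0.001, -1.0]]
ft_force: [-0.1, 0.0, 5.5]
finger_gap: 0.574
finger_force: 62.5
```

```bash
python3 go.py .590 -.2841 .13 10
```

```text
t 31.5 pos [0.6436 0.2692 0.0423] yaw 10.0 tilt [-0.0049  0.0012] gap 0.574 | rz -0.001 tx -0.1488 ty 0.5356 tz -0.0877 n=9.0 f [-0.1  0.   5.5]
```

servo_tool --targets '[{"grip": 1, "tx": 0, "ty": 0, "tz": -0.02, "rx": 0, "ry": 0, "rz": 0}, {"grip": 1, "tx": 0, "ty": 0, "tz": -0.035, "rx": 0, "ry": 0, "rz": 0}, {"grip": 1, "tx": -0.0027, "ty": 0.01, "tz": -0.033, "rx": 0, "ry": 0, "rz": 0}, {"grip": 1, "tx": -0.0082, "ty": 0.03, "tz": 0, "rx": 0, "ry": 0, "rz": 0}, {"grip": 1, "tx": -0.0124, "ty": 0.045, "tz": 0, "rx": 0, "ry": 0, "rz": 0}]'

```text
clock: 32.12
position: [0.6336, 0.1817, 0.1293]
eef_rot: [[0.984, 0.176, 0.002], [0.176, -0.984, 0.002], [0.003, -0.001, -1.0]]
ft_force: [-0.1, -0.6, -1.6]
finger_gap: 0.573
finger_force: 62.6
```

servo_tool --targets '[{"grip": 1, "tx": -0.0143, "ty": 0.052, "tz": 0, "rx": 0, "ry": 0, "rz": 0}, {"grip": 1, "tx": -0.0143, "ty": 0.052, "tz": 0, "rx": 0, "ry": 0, "rz": 0}, {"grip": 1, "tx": -0.0143, "ty": 0.052, "tz": 0, "rx": 0, "ry": 0, "rz": 0}, {"grip": 1, "tx": -0.0143, "ty": 0.052, "tz": 0, "rx": 0, "ry": 0, "rz": 0}, {"grip": 1, "tx": -0.0143, "ty": 0.052, "tz": 0, "rx": 0, "ry": 0, "rz": 0}]'

```text
clock: 32.75
position: [0.608, -0.0897, 0.1288]
eef_rot: [[0.985, 0.173, 0.002], [0.173, -0.985, -0.0], [0.002, 0.001, -1.0]]
ft_force: [0.4, 0.0, -2.9]
finger_gap: 0.574
finger_force: 62.6
```

servo_tool --targets '[{"grip": 1, "tx": -0.0143, "ty": 0.052, "tz": 0, "rx": 0, "ry": 0, "rz": 0}, {"grip": 1, "tx": -0.0143, "ty": 0.052, "tz": 0, "rx": 0, "ry": 0, "rz": 0}, {"grip": 1, "tx": -0.0124, "ty": 0.045, "tz": 0, "rx": 0, "ry": 0, "rz": 0}, {"grip": 1, "tx": -0.0082, "ty": 0.03, "tz": 0, "rx": 0, "ry": 0, "rz": 0}, {"grip": 1, "tx": -0.0032, "ty": 0.0116, "tz": 0, "rx": 0, "ry": 0, "rz": 0}]'

```text
clock: 33.38
position: [0.5887, -0.2875, 0.1283]
eef_rot: [[0.986, 0.169, 0.001], [0.169, -0.986, -0.001], [0.0, 0.001, -1.0]]
ft_force: [-0.8, -0.5, -2.0]
finger_gap: 0.576
finger_force: 62.6
```

servo_tool --targets '[{"grip": 1, "tx": 0, "ty": 0, "tz": 0, "rx": 0, "ry": 0, "rz": 0}, {"grip": 1, "tx": 0, "ty": 0, "tz": 0, "rx": 0, "ry": 0, "rz": 0}, {"grip": 1, "tx": 0, "ty": 0, "tz": 0, "rx": 0, "ry": 0, "rz": 0}, {"grip": 1, "tx": 0, "ty": 0, "tz": 0, "rx": 0, "ry": 0, "rz": 0}, {"grip": 1, "tx": 0, "ty": 0, "tz": 0, "rx": 0, "ry": 0, "rz": 0}]'

```text
clock: 34.0
position: [0.5896, -0.2843, 0.1273]
eef_rot: [[0.985, 0.174, -0.0], [0.174, -0.985, 0.0], [-0.0, -0.0, -1.0]]
ft_force: [0.2, 0.0, -1.5]
finger_gap: 0.578
finger_force: 62.6
```

```bash
python3 go.py .5917 -.2838 .0443 10
```

```text
t 34.0 pos [ 0.5896 -0.2843  0.1273] yaw 10.0 tilt [0.     0.0001] gap 0.578 | rz -0.000 tx 0.0022 ty -0.0001 tz 0.0830 n=1.3 f [ 0.2  0.  -1.5]
```

servo_tool --targets '[{"grip": 1, "tx": 0.001, "ty": 0, "tz": 0.035, "rx": 0, "ry": 0, "rz": 0}, {"grip": 1, "tx": 0, "ty": 0, "tz": 0.03, "rx": 0, "ry": 0, "rz": 0}, {"grip": 1, "tx": 0, "ty": 0, "tz": 0.012, "rx": 0, "ry": 0, "rz": 0}, {"grip": 1, "tx": 0, "ty": 0, "tz": 0, "rx": 0, "ry": 0, "rz": 0}, {"grip": 1, "tx": 0, "ty": 0, "tz": 0, "rx": 0, "ry": 0, "rz": 0}]'

```text
clock: 34.62
position: [0.5915, -0.285, 0.0517]
eef_rot: [[0.985, 0.173, 0.002], [0.173, -0.985, -0.001], [0.002, 0.001, -1.0]]
ft_force: [0.0, -0.4, -2.1]
finger_gap: 0.573
finger_force: 62.6
```

servo_tool --targets '[{"grip": 1, "tx": 0, "ty": 0, "tz": 0, "rx": 0, "ry": 0, "rz": 0}, {"grip": 1, "tx": 0, "ty": 0, "tz": 0, "rx": 0, "ry": 0, "rz": 0}]'

```text
clock: 34.88
position: [0.5909, -0.2848, 0.0512]
eef_rot: [[0.985, 0.173, 0.001], [0.173, -0.985, -0.001], [0.001, 0.001, -1.0]]
ft_force: [-0.6, 0.0, -1.5]
finger_gap: 0.572
finger_force: 62.6
```

```bash
python3 go.py .5917 -.2838 .0425 10
```

```text
t 34.9 pos [ 0.5909 -0.2848  0.0512] yaw 10.0 tilt [-0.0012 -0.0009] gap 0.572 | rz -0.001 tx 0.0010 ty -0.0008 tz 0.0087 n=0.1 f [-0.6  0.  -1.5]
```

servo_tool --targets '[{"grip": 1, "tx": 0.0005, "ty": -0.0008, "tz": 0.006, "rx": 0, "ry": 0, "rz": 0}, {"grip": 1, "tx": 0, "ty": 0, "tz": 0.003, "rx": 0, "ry": 0, "rz": 0}, {"grip": 1, "tx": 0, "ty": 0, "tz": 0, "rx": 0, "ry": 0, "rz": 0}, {"grip": 1, "tx": 0, "ty": 0, "tz": 0, "rx": 0, "ry": 0, "rz": 0}]'

```text
clock: 35.38
position: [0.5913, -0.284, 0.0442]
eef_rot: [[0.985, 0.173, 0.001], [0.173, -0.985, -0.001], [0.001, 0.001, -1.0]]
ft_force: [-4.9, 2.0, 15.0]
finger_gap: 0.573
finger_force: 64.3
```

servo_tool --targets '[{"grip": 1, "tx": 0, "ty": 0, "tz": -0.0015, "rx": 0, "ry": 0, "rz": 0}, {"grip": 0.1, "tx": 0, "ty": 0, "tz": 0, "rx": 0, "ry": 0, "rz": 0}, {"grip": -1, "tx": 0, "ty": 0, "tz": 0, "rx": 0, "ry": 0, "rz": 0}, {"grip": -1, "tx": 0, "ty": 0, "tz": 0, "rx": 0, "ry": 0, "rz": 0}, {"grip": -1, "tx": 0, "ty": 0, "tz": 0, "rx": 0, "ry": 0, "rz": 0}]'

```text
clock: 36.0
position: [0.5907, -0.2836, 0.0424]
eef_rot: [[0.985, 0.173, -0.0], [0.173, -0.985, 0.0], [-0.0, -0.0, -1.0]]
ft_force: [0.2, -0.2, 0.0]
finger_gap: 0.997
finger_force: 0.0
```

servo_tool --targets '[{"grip": -1, "tx": 0, "ty": 0, "tz": -0.05, "rx": 0, "ry": 0, "rz": 0}, {"grip": -1, "tx": 0, "ty": 0, "tz": -0.06, "rx": 0, "ry": 0, "rz": 0}, {"grip": -1, "tx": 0, "ty": -0.03, "tz": -0.03, "rx": 0, "ry": 0, "rz": 0}, {"grip": -1, "tx": 0, "ty": -0.03, "tz": 0, "rx": 0, "ry": 0, "rz": 0}, {"grip": 0, "tx": 0, "ty": 0, "tz": 0, "rx": 0, "ry": 0, "rz": 0}]'

```text
clock: 36.62
position: [0.5807, -0.2215, 0.1833]
eef_rot: [[0.984, 0.177, 0.001], [0.177, -0.984, 0.001], [0.001, -0.001, -1.0]]
ft_force: [0.2, -0.7, 0.8]
finger_gap: 0.814
finger_force: 0.0
```

servo_tool --targets '[{"grip": 0, "tx": 0, "ty": 0, "tz": 0, "rx": 0, "ry": 0, "rz": 0}, {"grip": 0, "tx": 0, "ty": 0, "tz": 0, "rx": 0, "ry": 0, "rz": 0}]'

```text
clock: 36.88
position: [0.5801, -0.2261, 0.1823]
eef_rot: [[0.985, 0.171, -0.001], [0.171, -0.985, -0.0], [-0.001, 0.0, -1.0]]
ft_force: [-0.2, 0.5, 0.4]
finger_gap: 0.499
finger_force: 0.0
```

```bash
python3 -c "
from m6 import *
f('cap',.590,-.284,.045,.078,.1)"; python3 go.py .565 .2484 .15 10
```

```text
cap 2390 [ 589.9 -284.9] [46.  45.7] 13.7 circ [ 589.7 -285. ] ztop 0.0889
t 36.9 pos [ 0.5801 -0.2259  0.1823] yaw 9.9 tilt [ 0.0008 -0.0002] gap 0.498 | rz -0.003 tx 0.0674 ty -0.4697 tz 0.0323 n=7.6 f [0.7 0.5 0. ]
```

servo_tool --targets '[{"grip": 0, "tx": 0.005, "ty": -0.03, "tz": 0.01, "rx": 0, "ry": 0, "rz": 0}, {"grip": 0, "tx": 0.007, "ty": -0.049, "tz": 0.01, "rx": 0, "ry": 0, "rz": 0}, {"grip": 0, "tx": 0.007, "ty": -0.052, "tz": 0.01, "rx": 0, "ry": 0, "rz": 0}, {"grip": 0, "tx": 0.007, "ty": -0.052, "tz": 0, "rx": 0, "ry": 0, "rz": 0}, {"grip": 0, "tx": 0.007, "ty": -0.052, "tz": 0, "rx": 0, "ry": 0, "rz": 0}]'

```text
clock: 37.55
position: [0.5723, 0.0134, 0.1524]
eef_rot: [[0.985, 0.171, -0.0], [0.171, -0.985, -0.0], [-0.0, 0.0, -1.0]]
ft_force: [-0.0, -0.5, 0.2]
finger_gap: 0.499
finger_force: 0.0
```

servo_tool --targets '[{"grip": 0, "tx": 0.007, "ty": -0.052, "tz": 0, "rx": 0, "ry": 0, "rz": 0}, {"grip": 0, "tx": 0.007, "ty": -0.052, "tz": 0, "rx": 0, "ry": 0, "rz": 0}, {"grip": 0, "tx": 0.007, "ty": -0.052, "tz": 0, "rx": 0, "ry": 0, "rz": 0}, {"grip": 0, "tx": 0.008, "ty": -0.046, "tz": 0, "rx": 0, "ry": 0, "rz": 0}, {"grip": 0, "tx": 0.0054, "ty": -0.0327, "tz": 0, "rx": 0, "ry": 0, "rz": 0}]'

```text
clock: 38.17
position: [0.5656, 0.2518, 0.1525]
eef_rot: [[0.985, 0.174, -0.0], [0.174, -0.985, 0.001], [-0.0, -0.001, -1.0]]
ft_force: [0.2, -0.5, 0.1]
finger_gap: 0.497
finger_force: 0.0
```

servo_tool --targets '[{"grip": 0, "tx": 0, "ty": 0, "tz": 0, "rx": 0, "ry": 0, "rz": 0}, {"grip": 0, "tx": 0, "ty": 0, "tz": 0, "rx": 0, "ry": 0, "rz": 0}, {"grip": 0, "tx": 0, "ty": 0, "tz": 0, "rx": 0, "ry": 0, "rz": 0}, {"grip": 0, "tx": 0, "ty": 0, "tz": 0, "rx": 0, "ry": 0, "rz": 0}]'

```text
clock: 38.67
position: [0.566, 0.2483, 0.1528]
eef_rot: [[0.985, 0.171, 0.0], [0.171, -0.985, -0.001], [0.0, 0.001, -1.0]]
ft_force: [-0.4, -0.9, 0.4]
finger_gap: 0.501
finger_force: 0.0
```

```bash
python3 go.py .565 .2484 .049 10
```

```text
t 38.7 pos [0.566  0.2483 0.1528] yaw 9.8 tilt [-0.0001 -0.0006] gap 0.501 | rz -0.003 tx -0.0010 ty -0.0003 tz 0.1038 n=1.7 f [-0.4 -0.9  0.4]
```

servo_tool --targets '[{"grip": 0, "tx": -0.002, "ty": 0, "tz": 0.05, "rx": 0, "ry": 0, "rz": 0}, {"grip": 0, "tx": 0, "ty": 0, "tz": 0.035, "rx": 0, "ry": 0, "rz": 0}, {"grip": 0, "tx": 0, "ty": 0, "tz": 0.018, "rx": 0, "ry": 0, "rz": 0}, {"grip": 0, "tx": 0, "ty": 0, "tz": 0, "rx": 0, "ry": 0, "rz": 0}, {"grip": 0, "tx": 0, "ty": 0, "tz": 0, "rx": 0, "ry": 0, "rz": 0}]'

```text
clock: 39.3
position: [0.5647, 0.2498, 0.0512]
eef_rot: [[0.985, 0.173, 0.002], [0.173, -0.985, 0.001], [0.003, -0.001, -1.0]]
ft_force: [-0.1, 0.6, 0.7]
finger_gap: 0.5
finger_force: 0.0
```

servo_tool --targets '[{"grip": 1, "tx": 0, "ty": 0, "tz": 0, "rx": 0, "ry": 0, "rz": 0}, {"grip": 1, "tx": 0, "ty": 0, "tz": 0, "rx": 0, "ry": 0, "rz": 0}, {"grip": 1, "tx": 0, "ty": 0, "tz": 0, "rx": 0, "ry": 0, "rz": 0}, {"grip": 1, "tx": 0, "ty": 0, "tz": 0, "rx": 0, "ry": 0, "rz": 0}]'

```text
clock: 39.8
position: [0.5649, 0.2498, 0.0516]
eef_rot: [[0.985, 0.173, 0.003], [0.173, -0.985, 0.001], [0.003, -0.001, -1.0]]
ft_force: [-0.7, 0.3, 6.4]
finger_gap: 0.266
finger_force: 59.1
```

```bash
python3 go.py .5044 -.2369 .14 10
```

```text
t 39.8 pos [0.5649 0.2498 0.0516] yaw 9.9 tilt [-0.0033  0.0007] gap 0.266 | rz -0.001 tx -0.1441 ty 0.4688 tz -0.0884 n=8.0 f [-0.7  0.3  6.4]
```

servo_tool --targets '[{"grip": 1, "tx": 0, "ty": 0, "tz": -0.03, "rx": 0, "ry": 0, "rz": 0}, {"grip": 1, "tx": 0, "ty": 0, "tz": -0.04, "rx": 0, "ry": 0, "rz": 0}, {"grip": 1, "tx": -0.0046, "ty": 0.015, "tz": -0.018, "rx": 0, "ry": 0, "rz": 0}, {"grip": 1, "tx": -0.0114, "ty": 0.037, "tz": 0, "rx": 0, "ry": 0, "rz": 0}, {"grip": 1, "tx": -0.016, "ty": 0.052, "tz": 0, "rx": 0, "ry": 0, "rz": 0}]'

```text
clock: 40.42
position: [0.5493, 0.1402, 0.1376]
eef_rot: [[0.985, 0.175, -0.0], [0.175, -0.985, -0.0], [-0.0, 0.0, -1.0]]
ft_force: [0.3, -0.1, 0.1]
finger_gap: 0.264
finger_force: 59.0
```

servo_tool --targets '[{"grip": 1, "tx": -0.016, "ty": 0.052, "tz": 0, "rx": 0, "ry": 0, "rz": 0}, {"grip": 1, "tx": -0.016, "ty": 0.052, "tz": 0, "rx": 0, "ry": 0, "rz": 0}, {"grip": 1, "tx": -0.016, "ty": 0.052, "tz": 0, "rx": 0, "ry": 0, "rz": 0}, {"grip": 1, "tx": -0.016, "ty": 0.052, "tz": 0, "rx": 0, "ry": 0, "rz": 0}, {"grip": 1, "tx": -0.016, "ty": 0.052, "tz": 0, "rx": 0, "ry": 0, "rz": 0}]'

```text
clock: 41.05
position: [0.5144, -0.1313, 0.1373]
eef_rot: [[0.985, 0.172, -0.001], [0.172, -0.985, -0.0], [-0.001, 0.0, -1.0]]
ft_force: [1.0, -0.1, -0.8]
finger_gap: 0.262
finger_force: 59.0
```

servo_tool --targets '[{"grip": 1, "tx": -0.016, "ty": 0.052, "tz": 0, "rx": 0, "ry": 0, "rz": 0}, {"grip": 1, "tx": -0.0114, "ty": 0.037, "tz": 0, "rx": 0, "ry": 0, "rz": 0}, {"grip": 1, "tx": -0.0049, "ty": 0.0158, "tz": 0, "rx": 0, "ry": 0, "rz": 0}, {"grip": 1, "tx": 0, "ty": 0, "tz": 0, "rx": 0, "ry": 0, "rz": 0}, {"grip": 1, "tx": 0, "ty": 0, "tz": 0, "rx": 0, "ry": 0, "rz": 0}]'

```text
clock: 41.68
position: [0.5029, -0.2351, 0.1377]
eef_rot: [[0.984, 0.176, -0.0], [0.176, -0.984, 0.001], [0.0, -0.001, -1.0]]
ft_force: [0.5, -0.1, -0.5]
finger_gap: 0.266
finger_force: 59.0
```

servo_tool --targets '[{"grip": 1, "tx": 0, "ty": 0, "tz": 0.03, "rx": 0, "ry": 0, "rz": 0}, {"grip": 1, "tx": 0, "ty": 0, "tz": 0.03, "rx": 0, "ry": 0, "rz": 0}, {"grip": 1, "tx": 0, "ty": 0, "tz": 0.01, "rx": 0, "ry": 0, "rz": 0}, {"grip": 1, "tx": 0, "ty": 0, "tz": 0, "rx": 0, "ry": 0, "rz": 0}, {"grip": 1, "tx": 0, "ty": 0, "tz": 0, "rx": 0, "ry": 0, "rz": 0}]'

```text
clock: 42.3
position: [0.5036, -0.2372, 0.069]
eef_rot: [[0.985, 0.174, 0.002], [0.174, -0.985, -0.001], [0.002, 0.001, -1.0]]
ft_force: [0.3, 1.1, -0.3]
finger_gap: 0.264
finger_force: 59.0
```

```bash
python3 go.py .5044 -.2369 .0536 10
```

```text
t 42.3 pos [ 0.5036 -0.2372  0.069 ] yaw 10.0 tilt [-0.0019 -0.0011] gap 0.264 | rz -0.000 tx 0.0008 ty -0.0002 tz 0.0154 n=0.2 f [ 0.3  1.1 -0.3]
```

servo_tool --targets '[{"grip": 1, "tx": 0.0007, "ty": 0, "tz": 0.01, "rx": 0, "ry": 0, "rz": 0}, {"grip": 1, "tx": 0, "ty": 0, "tz": 0.005, "rx": 0, "ry": 0, "rz": 0}, {"grip": 1, "tx": 0, "ty": 0, "tz": 0, "rx": 0, "ry": 0, "rz": 0}, {"grip": 1, "tx": 0, "ty": 0, "tz": 0, "rx": 0, "ry": 0, "rz": 0}]'

```text
clock: 42.8
position: [0.5034, -0.2373, 0.0536]
eef_rot: [[0.985, 0.173, 0.0], [0.173, -0.985, -0.0], [0.0, 0.0, -1.0]]
ft_force: [-2.2, 0.4, 6.8]
finger_gap: 0.265
finger_force: 59.7
```

servo_tool --targets '[{"grip": 1, "tx": 0.0005, "ty": 0, "tz": -0.001, "rx": 0, "ry": 0, "rz": 0}, {"grip": 0, "tx": 0, "ty": 0, "tz": 0, "rx": 0, "ry": 0, "rz": 0}, {"grip": 0, "tx": 0, "ty": 0, "tz": 0, "rx": 0, "ry": 0, "rz": 0}, {"grip": 0, "tx": 0, "ty": 0, "tz": 0, "rx": 0, "ry": 0, "rz": 0}, {"grip": 0, "tx": 0, "ty": 0, "tz": -0.04, "rx": 0, "ry": 0, "rz": 0}]'

```text
clock: 43.42
position: [0.5014, -0.2362, 0.0915]
eef_rot: [[0.985, 0.173, -0.007], [0.173, -0.985, 0.003], [-0.006, -0.004, -1.0]]
ft_force: [0.5, 0.5, 0.4]
finger_gap: 0.502
finger_force: 0.0
```

servo_tool --targets '[{"grip": 0, "tx": 0, "ty": 0, "tz": -0.06, "rx": 0, "ry": 0, "rz": 0}, {"grip": 0, "tx": 0.02, "ty": -0.01, "tz": -0.03, "rx": 0, "ry": 0, "rz": 0}, {"grip": 0, "tx": 0.02, "ty": -0.01, "tz": 0, "rx": 0, "ry": 0, "rz": 0}, {"grip": 0, "tx": 0, "ty": 0, "tz": 0, "rx": 0, "ry": 0, "rz": 0}, {"grip": 0, "tx": 0, "ty": 0, "tz": 0, "rx": 0, "ry": 0, "rz": 0}]'

```text
clock: 44.05
position: [0.5381, -0.2107, 0.1819]
eef_rot: [[0.985, 0.173, -0.004], [0.173, -0.985, 0.001], [-0.004, -0.001, -1.0]]
ft_force: [-1.0, 0.4, -0.4]
finger_gap: 0.5
finger_force: 0.0
```

```bash
cat > m7.py <<'E'
from m6 import *
f('cap',.590,-.284,.045,.078,.1);f('pawn',.504,-.237,.03,.062,.1);f('pawntop',.504,-.237,.03,.077,.1)
f('handle',.563,-.159,.04,.078,.1);f('casetop',.563,-.159,.05,.055,.07)
hsv=cv2.cvtColor(c['color'],cv2.COLOR_RGB2HSV)
W=P.reshape(400,640,3)
m=((hsv[...,0]<22)&(hsv[...,1]>60)&(hsv[...,2]>60)&(W[...,2]<.012)&(W[...,2]>-.01)).astype(np.uint8)
m=cv2.morphologyEx(m,cv2.MORPH_CLOSE,np.ones((5,5)))
for k in cv2.findContours(m,0,1)[0]:
    if cv2.contourArea(k)<300: continue
    w=(ray(c,k[:,0],.007)[:,:2]*1000).astype(np.float32);r=cv2.minAreaRect(w)
    if r[0][1]<-100: print('coaster',np.round(r[0],1),np.round(r[1],1),round(r[2],1),'circ',cv2.minEnclosingCircle(w))
E
python3 m7.py; python3 go.py .4845 .2445 .15 10
```

```text
cap 2760 [ 590.2 -285. ] [45.8 45.6] 56.4 circ [ 590.1 -285. ] ztop 0.089
pawn 641 [ 504.6 -238.5] [24.1 24.1] 12.1 circ [ 504.1 -238.3] ztop 0.0841
pawntop 486 [ 504.1 -238.5] [23.1 22.9] 78.3 circ [ 504.1 -238. ] ztop 0.0841
handle none
casetop none
coaster [ 419.4 -485.2] [75.2 61. ] 72.7 circ ((419.5777893066406, -485.26025390625), 47.26119613647461)
coaster [ 505.3 -236.5] [53.1 59.6] 17.1 circ ((504.267333984375, -237.4354248046875), 30.428733825683594)
coaster [ 593.  -273.4] [42.8 64.2] 74.7 circ ((590.0560302734375, -283.70458984375), 32.337215423583984)
coaster [ 563.  -159.2] [94.7 58.8] 12.2 circ ((563.0936279296875, -159.00950622558594), 54.741127014160156)
coaster [ 695.  -476.4] [59.  17.5] 45.6 circ ((699.5679321289062, -480.81768798828125), 29.619966506958008)
t 44.1 pos [ 0.5381 -0.211   0.182 ] yaw 9.9 tilt [0.0035 0.0012] gap 0.499 | rz -0.002 tx 0.0264 ty -0.4579 tz 0.0320 n=7.4 f [-0.5 -1.8 -0.4]
```

View pics/w10.png

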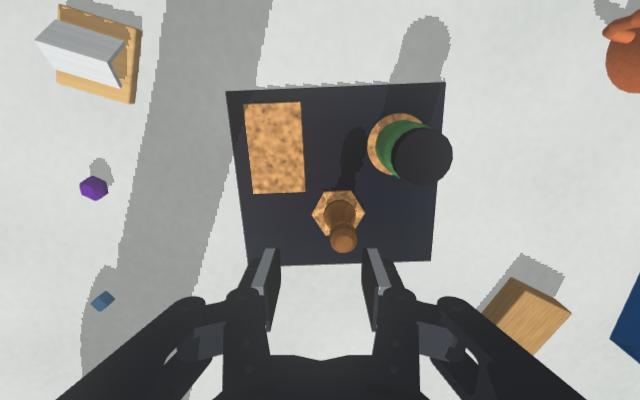

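The jar at (420,155) and pawn at (343,238) are back on their coasters, within about 1 mm of centre. The oblong coaster at (275,148) is free, at yaw 12°. Next is the case.

servo_tool --targets '[{"grip": 0, "tx": 0.0024, "ty": -0.03, "tz": 0.01, "rx": 0, "ry": 0, "rz": 0}, {"grip": 0, "tx": 0.0024, "ty": -0.047, "tz": 0.01, "rx": 0, "ry": 0, "rz": 0}, {"grip": 0, "tx": 0.0024, "ty": -0.052, "tz": 0.01, "rx": 0, "ry": 0, "rz": 0}, {"grip": 0, "tx": 0.0024, "ty": -0.052, "tz": 0, "rx": 0, "ry": 0, "rz": 0}, {"grip": 0, "tx": 0.0024, "ty": -0.052, "tz": 0, "rx": 0, "ry": 0, "rz": 0}]'

```text
clock: 44.72
position: [0.5099, 0.0214, 0.1528]
eef_rot: [[0.985, 0.171, -0.002], [0.171, -0.985, -0.001], [-0.002, 0.0, -1.0]]
ft_force: [0.9, 0.1, -0.2]
finger_gap: 0.5
finger_force: 0.0
```

servo_tool --targets '[{"grip": 0, "tx": 0.0024, "ty": -0.052, "tz": 0, "rx": 0, "ry": 0, "rz": 0}, {"grip": 0, "tx": 0.0024, "ty": -0.052, "tz": 0, "rx": 0, "ry": 0, "rz": 0}, {"grip": 0, "tx": 0.0024, "ty": -0.052, "tz": 0, "rx": 0, "ry": 0, "rz": 0}, {"grip": 0, "tx": 0.0024, "ty": -0.042, "tz": 0, "rx": 0, "ry": 0, "rz": 0}, {"grip": 0, "tx": 0.0024, "ty": -0.0269, "tz": 0, "rx": 0, "ry": 0, "rz": 0}]'

```text
clock: 45.35
position: [0.4831, 0.2458, 0.1529]
eef_rot: [[0.985, 0.174, -0.002], [0.174, -0.985, -0.001], [-0.002, 0.0, -1.0]]
ft_force: [-0.2, 0.3, -1.2]
finger_gap: 0.5
finger_force: 0.0
```

servo_tool --targets '[{"grip": 0, "tx": 0, "ty": 0, "tz": 0, "rx": 0, "ry": 0, "rz": 0}, {"grip": 0, "tx": 0, "ty": 0, "tz": 0, "rx": 0, "ry": 0, "rz": 0}, {"grip": 0, "tx": 0, "ty": 0, "tz": 0, "rx": 0, "ry": 0, "rz": 0}, {"grip": 0, "tx": 0, "ty": 0, "tz": 0, "rx": 0, "ry": 0, "rz": 0}]'

```text
clock: 45.85
position: [0.4844, 0.2433, 0.1538]
eef_rot: [[0.985, 0.171, 0.0], [0.171, -0.985, -0.001], [-0.0, 0.001, -1.0]]
ft_force: [0.6, 0.0, 0.6]
finger_gap: 0.5
finger_force: 0.0
```

```bash
python3 go.py .4845 .2445 .0655 10
```

```text
t 45.9 pos [0.4844 0.2433 0.1538] yaw 9.8 tilt [ 0.     -0.0006] gap 0.500 | rz -0.003 tx 0.0003 ty -0.0011 tz 0.0883 n=1.4 f [0.6 0.  0.6]
```

servo_tool --targets '[{"grip": 0, "tx": 0, "ty": 0, "tz": 0.04, "rx": 0, "ry": 0, "rz": 0}, {"grip": 0, "tx": 0, "ty": 0, "tz": 0.035, "rx": 0, "ry": 0, "rz": 0}, {"grip": 0, "tx": 0, "ty": 0, "tz": 0.013, "rx": 0, "ry": 0, "rz": 0}, {"grip": 0, "tx": 0, "ty": 0, "tz": 0, "rx": 0, "ry": 0, "rz": 0}, {"grip": 0, "tx": 0, "ty": 0, "tz": 0, "rx": 0, "ry": 0, "rz": 0}]'

```text
clock: 46.48
position: [0.4851, 0.2451, 0.0671]
eef_rot: [[0.985, 0.173, 0.002], [0.173, -0.985, 0.001], [0.002, -0.001, -1.0]]
ft_force: [-0.0, 0.4, 0.0]
finger_gap: 0.499
finger_force: 0.0
```

servo_tool --targets '[{"grip": 1, "tx": 0, "ty": 0, "tz": 0, "rx": 0, "ry": 0, "rz": 0}, {"grip": 1, "tx": 0, "ty": 0, "tz": 0, "rx": 0, "ry": 0, "rz": 0}, {"grip": 1, "tx": 0, "ty": 0, "tz": 0, "rx": 0, "ry": 0, "rz": 0}, {"grip": 1, "tx": 0, "ty": 0, "tz": 0, "rx": 0, "ry": 0, "rz": 0}]'

```text
clock: 46.98
position: [0.4847, 0.2454, 0.0668]
eef_rot: [[0.985, 0.173, 0.002], [0.173, -0.985, 0.001], [0.002, -0.001, -1.0]]
ft_force: [-0.3, 1.1, 5.6]
finger_gap: 0.123
finger_force: 60.8
```

```bash
python3 go.py .5631 -.1592 .147 12
```

```text
t 47.0 pos [0.4847 0.2454 0.0668] yaw 10.0 tilt [-0.002   0.0009] gap 0.123 | rz -0.035 tx -0.0075 ty 0.4121 tz -0.0802 n=6.7 f [-0.3  1.1  5.6]
```

servo_tool --targets '[{"grip": 1, "tx": 0, "ty": 0, "tz": -0.025, "rx": 0, "ry": 0, "rz": 0}, {"grip": 1, "tx": 0, "ty": 0, "tz": -0.035, "rx": 0, "ry": 0, "rz": -0.035}, {"grip": 1, "tx": 0, "ty": 0.02, "tz": -0.022, "rx": 0, "ry": 0, "rz": 0}, {"grip": 1, "tx": -0.001, "ty": 0.04, "tz": 0, "rx": 0, "ry": 0, "rz": 0}, {"grip": 1, "tx": -0.001, "ty": 0.05, "tz": 0, "rx": 0, "ry": 0, "rz": 0}]'

```text
clock: 47.6
position: [0.5046, 0.1361, 0.1478]
eef_rot: [[0.978, 0.21, -0.0], [0.21, -0.978, 0.0], [-0.0, -0.0, -1.0]]
ft_force: [0.7, 0.5, -1.7]
finger_gap: 0.117
finger_force: 59.8
```

servo_tool --targets '[{"grip": 1, "tx": -0.001, "ty": 0.05, "tz": 0, "rx": 0, "ry": 0, "rz": 0}, {"grip": 1, "tx": -0.001, "ty": 0.05, "tz": 0, "rx": 0, "ry": 0, "rz": 0}, {"grip": 1, "tx": -0.001, "ty": 0.05, "tz": 0, "rx": 0, "ry": 0, "rz": 0}, {"grip": 1, "tx": -0.001, "ty": 0.05, "tz": 0, "rx": 0, "ry": 0, "rz": 0}, {"grip": 1, "tx": -0.001, "ty": 0.05, "tz": 0, "rx": 0, "ry": 0, "rz": 0}]'

```text
clock: 48.22
position: [0.5514, -0.1108, 0.1473]
eef_rot: [[0.978, 0.207, -0.001], [0.207, -0.978, -0.0], [-0.001, -0.0, -1.0]]
ft_force: [0.4, -0.5, -1.8]
finger_gap: 0.123
finger_force: 59.8
```

servo_tool --targets '[{"grip": 1, "tx": 0, "ty": 0.035, "tz": 0, "rx": 0, "ry": 0, "rz": 0}, {"grip": 1, "tx": 0, "ty": 0.0171, "tz": 0, "rx": 0, "ry": 0, "rz": 0}, {"grip": 1, "tx": 0, "ty": 0, "tz": 0, "rx": 0, "ry": 0, "rz": 0}, {"grip": 1, "tx": 0, "ty": 0, "tz": 0, "rx": 0, "ry": 0, "rz": 0}, {"grip": 1, "tx": 0, "ty": 0, "tz": 0, "rx": 0, "ry": 0, "rz": 0}]'

```text
clock: 48.85
position: [0.5627, -0.1579, 0.1479]
eef_rot: [[0.978, 0.21, -0.0], [0.21, -0.978, 0.001], [0.0, -0.001, -1.0]]
ft_force: [0.1, 1.1, -2.3]
finger_gap: 0.12
finger_force: 59.8
```

```bash
python3 go.py .5631 -.1592 .08 12
```

```text
t 48.9 pos [ 0.5627 -0.1579  0.1479] yaw 12.1 tilt [-0.      0.0007] gap 0.120 | rz 0.002 tx 0.0001 ty 0.0013 tz 0.0679 n=1.1 f [ 0.1  1.1 -2.3]
```

servo_tool --targets '[{"grip": 1, "tx": 0, "ty": 0.0008, "tz": 0.03, "rx": 0, "ry": 0, "rz": 0}, {"grip": 1, "tx": 0, "ty": 0, "tz": 0.025, "rx": 0, "ry": 0, "rz": 0}, {"grip": 1, "tx": 0, "ty": 0, "tz": 0.013, "rx": 0, "ry": 0, "rz": 0}, {"grip": 1, "tx": 0, "ty": 0, "tz": 0, "rx": 0, "ry": 0, "rz": 0}, {"grip": 1, "tx": 0, "ty": 0, "tz": 0, "rx": 0, "ry": 0, "rz": 0}]'

```text
clock: 49.48
position: [0.5637, -0.1607, 0.0808]
eef_rot: [[0.978, 0.208, 0.002], [0.208, -0.978, -0.0], [0.002, 0.001, -1.0]]
ft_force: [-0.3, 0.1, -0.8]
finger_gap: 0.119
finger_force: 59.8
```

servo_tool --targets '[{"grip": 1, "tx": 0, "ty": 0, "tz": 0, "rx": 0, "ry": 0, "rz": 0}, {"grip": 1, "tx": 0, "ty": 0, "tz": 0, "rx": 0, "ry": 0, "rz": 0}]'

```text
clock: 49.72
position: [0.5633, -0.1609, 0.0805]
eef_rot: [[0.978, 0.207, 0.001], [0.207, -0.978, -0.0], [0.001, 0.001, -1.0]]
ft_force: [-0.2, 0.1, -2.4]
finger_gap: 0.121
finger_force: 59.8
```

```bash
python3 go.py .5631 -.1592 .0688 12
```

```text
t 49.7 pos [ 0.5633 -0.1609  0.0805] yaw 12.0 tilt [-0.0011 -0.0006] gap 0.121 | rz -0.001 tx 0.0002 ty -0.0017 tz 0.0117 n=0.2 f [-0.2  0.1 -2.4]
```

servo_tool --targets '[{"grip": 1, "tx": 0, "ty": -0.0015, "tz": 0.008, "rx": 0, "ry": 0, "rz": 0}, {"grip": 1, "tx": 0, "ty": 0, "tz": 0.0035, "rx": 0, "ry": 0, "rz": 0}, {"grip": 1, "tx": 0, "ty": 0, "tz": 0, "rx": 0, "ry": 0, "rz": 0}, {"grip": 1, "tx": 0, "ty": 0, "tz": 0, "rx": 0, "ry": 0, "rz": 0}]'

```text
clock: 50.22
position: [0.5621, -0.1589, 0.0689]
eef_rot: [[0.978, 0.208, -0.001], [0.208, -0.978, 0.0], [-0.001, -0.001, -1.0]]
ft_force: [-2.7, 1.8, 6.1]
finger_gap: 0.118
finger_force: 60.8
```

Contact was gentle. I'll release, back off and check the result.

servo_tool --targets '[{"grip": 1, "tx": 0, "ty": 0, "tz": -0.001, "rx": 0, "ry": 0, "rz": 0}, {"grip": 0, "tx": 0, "ty": 0, "tz": 0, "rx": 0, "ry": 0, "rz": 0}, {"grip": 0, "tx": 0, "ty": 0, "tz": 0, "rx": 0, "ry": 0, "rz": 0}, {"grip": 0, "tx": 0, "ty": 0, "tz": 0, "rx": 0, "ry": 0, "rz": 0}, {"grip": 0, "tx": 0, "ty": 0, "tz": -0.04, "rx": 0, "ry": 0, "rz": 0}]'

```text
clock: 50.85
position: [0.5602, -0.1589, 0.1069]
eef_rot: [[0.978, 0.207, -0.007], [0.207, -0.978, 0.002], [-0.006, -0.003, -1.0]]
ft_force: [-0.3, 0.3, 0.8]
finger_gap: 0.501
finger_force: 0.0
```

servo_tool --targets '[{"grip": 0, "tx": 0, "ty": 0, "tz": -0.06, "rx": 0, "ry": 0, "rz": 0}, {"grip": 0, "tx": -0.02, "ty": 0.01, "tz": -0.04, "rx": 0, "ry": 0, "rz": 0}, {"grip": 0, "tx": -0.02, "ty": 0.02, "tz": -0.01, "rx": 0, "ry": 0, "rz": 0}, {"grip": 0, "tx": 0, "ty": 0, "tz": 0, "rx": 0, "ry": 0, "rz": 0}, {"grip": 0, "tx": 0, "ty": 0, "tz": 0, "rx": 0, "ry": 0, "rz": 0}]'

```text
clock: 51.48
position: [0.5297, -0.1961, 0.2187]
eef_rot: [[0.978, 0.208, -0.0], [0.208, -0.978, 0.001], [-0.0, -0.001, -1.0]]
ft_force: [0.4, 0.2, -0.3]
finger_gap: 0.502
finger_force: 0.0
```

servo_tool --targets '[{"grip": 0, "tx": 0, "ty": 0, "tz": 0, "rx": 0, "ry": 0, "rz": 0}, {"grip": 0, "tx": 0, "ty": 0, "tz": 0, "rx": 0, "ry": 0, "rz": 0}]'

```text
clock: 51.72
position: [0.5299, -0.196, 0.2186]
eef_rot: [[0.978, 0.209, -0.001], [0.209, -0.978, 0.001], [-0.001, -0.001, -1.0]]
ft_force: [0.0, -0.9, 0.2]
finger_gap: 0.497
finger_force: 0.0
```

```bash
python3 m7.py; python3 -c "
from m6 import *
f('guard',.6217,.0193,.06,.019,.06);f('block',.6217,.0193,.06,.007,.06)"
```

```text
cap 2141 [ 589.8 -284.9] [45.8 45.6] 80.7 circ [ 589.9 -284.9] ztop 0.0891
pawn 511 [ 504.5 -238.2] [24.  24.3] 5.1 circ [ 504.1 -238.2] ztop 0.0841
pawntop 396 [ 503.7 -238. ] [23.3 22.9] 80.9 circ [ 504.3 -238.1] ztop 0.0842
handle 735 [ 561.5 -160.2] [49.7 12.2] 11.8 circ [ 561.6 -159.9] ztop 0.0871
casetop 2984 [ 561.9 -160.1] [81.1 46.7] 11.9 circ [ 562.  -160.1] ztop 0.0653
coaster [ 506.7 -234.9] [54.8 53.8] 39.9 circ ((504.10888671875, -236.47496032714844), 30.413482666015625)
coaster [ 591.3 -273.8] [44.1 64.5] 82.3 circ ((589.7683715820312, -283.8948059082031), 32.54756546020508)
coaster [ 562.8 -159. ] [93.6 57. ] 11.9 circ ((562.8616333007812, -159.2722930908203), 54.65752410888672)
coaster [ 695.1 -476.6] [58.9 17.4] 45.4 circ ((699.4814453125, -480.990966796875), 29.56656265258789)
guard 2938 [621.5  18.3] [61.4 42.4] 83.4 circ [621.4  18.3] ztop 0.0427
block 5425 [621.6  19. ] [71.5 70. ] 83.5 circ [621.7  18.8] ztop 0.0422
```

View pics/w10.png

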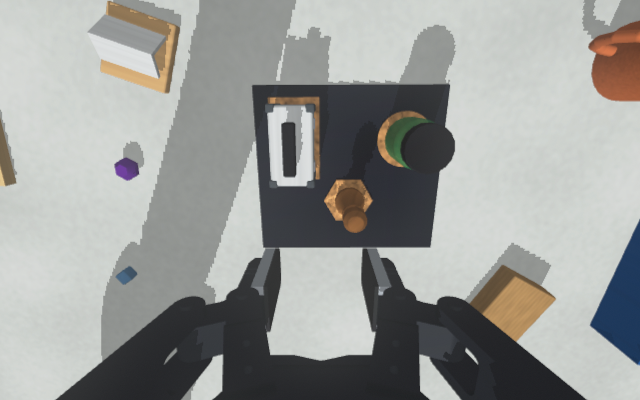

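The case at (290,145), jar and pawn each stand upright on their own coaster within about 1.5 mm. The guard is still nested at (130,50) and the die untouched at (127,168). Handing in.

```bash
python3 -c "
from bench import ctrl
print(ctrl.finish_job())"
```

```text
the job is handed in; nothing more can be done
None
```

I handed the job in at about 52 s: the guard is nested ridge up on the block, fully seated and about 1 mm off centre along its length; the jar, case and pawn are back upright within about 1.5 mm of their coaster centres, with the case square to its coaster; the die was left alone.

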